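Seal the food samples and ready the label station

TASK

Get the food samples ready for labelling: press onto every tub on the bench the lid of its own colour until it snaps down fully home and level all round, and stand the closed tubs upright in the dark steel infeed tray. Take the empty core off the spindle of the label station and drop it in the yellow waste box, slide the roll of labels right down onto the spindle while the blue door is still open, and after that push the door fully shut onto its catch. Leave the other things on the bench where they are; a lid without a tub may stay where it is.

Things in the scene. Friction and masses are not known exactly. Their poses are not given: they have to be found in the camera images.
- label_door (a joint): blue door of the label station: 0 = shut on its catch, grows as it opens towards the robot. Upright panel 170 mm wide, 96 mm high and 10 mm thick (z from 5 to 101 mm), hinged on its right-hand side as the robot sees it; the last 10 mm need a push of about 5 N past the spring catch
- label_door_hinge (a point): on the door's vertical hinge axis, mid-height of the door; its axes turn with the door: +y runs along the panel to the free edge, -x is the outer face's normal (the side to push on, 5 mm from this axis), +z up
- label_door_edge (a point): top corner of the door's free edge, on the outer face, 170 mm from the hinge axis; same axes as the hinge point
- labeller: white benchtop label station, fixed. Open-topped roll bay, inside 154 mm (x) by 174 mm (y), walls 100 mm high, grey floor 20 mm above the bench, with an upright steel spindle in the middle; printer housing 130 mm high behind it (own x from 85 to 175 mm). Origin: centre of the bay's underside at bench level; own -x is the open front that the door closes, z up
- spindle_foot (a point): foot of the spindle on the bay floor, on the spindle axis. Spindle: 24 mm diameter, 80 mm tall with a tapered tip in the last 10 mm (10 mm diameter at the top); z up
- roll: roll of white labels on a brown cardboard core, standing upright: 68 mm outside diameter, 60 mm high, open bore 30 mm all through. Origin: centre of its underside; z along the bore, up at the start
- core: empty brown cardboard core standing on the spindle at the start: tube 36 mm outside, 30 mm inside diameter, 60 mm long. Origin: centre of its lower end; z along the tube
- waste_box: yellow open waste box, fixed, 115 mm square outside, 55 mm high, walls and floor 4 mm. Origin: centre of its underside
- tray: dark steel infeed tray, fixed, 117 mm (x) by 302 mm (y) outside, inner floor 105 by 290 mm and 6 mm above the bench, rim 16 mm high. Origin: centre of its underside
- weight: brass calibration weight, 40 mm diameter, 45 mm high; not part of the job. Origin: centre of its underside
- tub_red: white round sample tub with a red band, open at the top: 58 mm outside diameter, 75 mm high, wall 2.5 mm, mouth 53 mm; three small spring beads just inside the rim make the lid snap. Not on the bench in every run. Origin: centre of its underside; z up along its axis
- lid_red: red snap lid, right way up: plug below, 15 mm deep, at most 49 mm diameter; flange 64 mm diameter, 15 to 20 mm above the origin; round knob 22 mm diameter, 20 to 40 mm above the origin. Origin: centre of the plug's underside, z up. Loose on a tub it stands 7 mm high; about 8 N presses it home: its origin then 60 mm above the tub's, flange flat on the rim
- tub_blue: white round sample tub with a blue band, open at the top: 58 mm outside diameter, 75 mm high, wall 2.5 mm, mouth 53 mm; three small spring beads just inside the rim make the lid snap. Not on the bench in every run. Origin: centre of its underside; z up along its axis
- lid_blue: blue snap lid, right way up: plug below, 15 mm deep, at most 49 mm diameter; flange 64 mm diameter, 15 to 20 mm above the origin; round knob 22 mm diameter, 20 to 40 mm above the origin. Origin: centre of the plug's underside, z up. Loose on a tub it stands 7 mm high; about 8 N presses it home: its origin then 60 mm above the tub's, flange flat on the rim
- tub_green: white round sample tub with a green band, open at the top: 58 mm outside diameter, 75 mm high, wall 2.5 mm, mouth 53 mm; three small spring beads just inside the rim make the lid snap. Not on the bench in every run. Origin: centre of its underside; z up along its axis
- lid_green: green snap lid, right way up: plug below, 15 mm deep, at most 49 mm diameter; flange 64 mm diameter, 15 to 20 mm above the origin; round knob 22 mm diameter, 20 to 40 mm above the origin. Origin: centre of the plug's underside, z up. Loose on a tub it stands 7 mm high; about 8 N presses it home: its origin then 60 mm above the tub's, flange flat on the rim
- flask: conical glass flask, 120 mm high, left of the work area; not part of the job. Origin: centre of its underside
- beaker: glass beaker, 90 mm high, near the robot on the right; not part of the job. Origin: centre of its underside
- wash_bottle: white wash bottle, 160 mm high, on the left; not part of the job. Origin: centre of its underside
- cake_box: cake box with red band, 120 x 170 x 60 mm, on the right; not part of the job. Origin: centre of its underside
- timer: flat grey lab timer, 45 x 80 x 30 mm, right of the tray; not part of the job. Origin: centre of its underside
Mind the look-alikes: they are no part of the job. What is shaped like the roll but pink is not meant.

How it is judged:
On the way, in this order (a step that is already met when the one before it is completed fails the run):
1. the roll is right down on the spindle while the door is still open (horizontal distance between roll and spindle_foot below 0.006 m and z of roll in the frame of spindle_foot below 0.004 m and angle between roll's own z axis and vertical below 0.06 rad and value of joint label_door above 0.3 rad), for 0.3 s.
2. the door is shut on its catch (value of joint label_door below 0.02 rad), for 0.3 s.
At the end, for the whole second after the job is handed in: Core in the waste box; roll on the spindle (6 mm, 4 mm from the floor, upright); door below 0.02 rad; every tub there has its own lid centred (4 mm), level (0.05 rad), home (57 to 62.5 mm up) and stands upright on the tray floor (30 mm, 125 mm of its centre); all at rest (horizontal distance between roll and spindle_foot below 0.006 m and z of roll in the frame of spindle_foot below 0.004 m and angle between roll's own z axis and vertical below 0.06 rad and x of core in the frame of waste_box between -0.056 and 0.056 m and y of core in the frame of waste_box between -0.056 and 0.056 m and height (world z) of core below 0.068 m and linear speed of each of core, roll, tub_red, tub_blue, tub_green below 0.02 m/s and value of joint label_door below 0.02 rad and horizontal distance between lid_red and tub_red below 0.004 m and z of lid_red in the frame of tub_red between 0.057 and 0.0625 m and angle between the z axis of lid_red and the z axis of tub_red, either way round below 0.05 rad and x of tub_red in the frame of tray between -0.03 and 0.03 m and y of tub_red in the frame of tray between -0.125 and 0.125 m and z of each of tub_red, tub_blue, tub_green in the frame of tray below 0.009 m and angle between each of tub_red, tub_blue, tub_green's own z axis and vertical below 0.05 rad and horizontal distance between lid_blue and tub_blue below 0.004 m and z of lid_blue in the frame of tub_blue between 0.057 and 0.0625 m and angle between the z axis of lid_blue and the z axis of tub_blue, either way round below 0.05 rad and x of tub_blue in the frame of tray between -0.03 and 0.03 m and y of tub_blue in the frame of tray between -0.125 and 0.125 m and horizontal distance between lid_green and tub_green below 0.004 m and z of lid_green in the frame of tub_green between 0.057 and 0.0625 m and angle between the z axis of lid_green and the z axis of tub_green, either way round below 0.05 rad and x of tub_green in the frame of tray between -0.03 and 0.03 m and y of tub_green in the frame of tray between -0.125 and 0.125 m); the robot touches nothing.
It fails at once if another thing on the bench is moved more than 50 mm (distance of any of weight, flask, beaker, wash_bottle, cake_box, timer from where it was at the start of the episode above 0.05 m).
Of tub_red, tub_blue, tub_green only 2 to 3 are there at a start; the rules pass over those that are not, and their reading is None.
At some moment in a run one of tub_red, tub_blue, tub_green, roll may be knocked a few centimetres aside while the robot is not near it.
Once in a run the grip may slacken for a moment while it holds something.
It also fails if it takes over 210 s, if anything falls off the work surface, if the arm or the gripper's body presses on something with over 40 N, if the wrist force passes 120 N, or if a joint passes its speed limit or range.

ROBOT

A 6-joint arm with a two-finger parallel gripper is mounted at the origin on the work surface. World frame = base frame: x ahead of the robot, y to its left, z up, the work surface at z = 0. Lengths are in m, angles in rad, forces in N, time in s.
With the tool pointing down it reaches from about 0.35 to 0.775 m from the base axis. Payload 7.3 kg.
Tool frame: the origin (TCP) lies at the very end of the fingers, on their centre line; the grasp point (between the pads) lies 19 mm behind it; z points along the fingers, y is the line along which they close (so a half turn about z gives the same grasp; the last joint's range is limited). The gripper opens to 92 mm and grips with 3 to 60 N. Pads are 19 mm wide; open, the fingers measure 130 mm over their backs; the gripper's body (75 mm by 190 mm) begins 47 mm behind the grasp point.
Start: joints at [-1.336, 0.342, 1.524, -0, 1.275, -0.146], TCP at [0.195, -0.487, 0.227] pointing down, gripper open.
Joint ranges: [-2.53, 2.53], [-0.77, 2.02], [0.04, 2.7], [-1, 4.14], [0.28, 2.66], [-3.11, 3.11]. Speed limits (rad/s): [2.57, 2.57, 3.14, 3.14, 3.14, 3.14].

INTERFACE

Orientations are given as [roll, pitch, yaw] about the fixed x, y, z axes, in that order (R = Rz(yaw) Ry(pitch) Rx(roll)).
In Python, from cell import telemetry, eyes, job gives the robot as it stands.
- The arm moves only by the tool apply_moves, never from a script. Its arguments are lists of equal length, an entry for each row: "delta_pos": the shift along the world's x, y, z each as a share of 0.4 m, from -1 to 1, a list of three; "dr": the turn, a rotation vector about the world's x, y, z each as a share of 0.5 rad, from -1 to 1, a list of three; "jaw": the opening, from 0 (shut) to 1 (fully open). A call has 1 to 8 rows; each row is the pose to reach, as a shift and turn from the pose commanded when the call began; what a row does not reach only later rows make up. A row lasts 1/12 s, in which the tool goes at most 41.7 mm and 7.16 degrees, less where a joint would pass 70% of its speed; a pose out of reach is approached as far as the arm can. A call with a number of a shift or a turn outside -1 to 1 is refused whole. A call with a gripper value outside its range is refused whole. The fingers move at their own pace and stop on an object; "force" is the grip in N (left out, the last holds). Time passes only in rows, so rows that repeat a pose let the fingers close. It gives the time, the measured TCP pose, the force, the opening and the grip force at its end, in the units of the state.
- telemetry.observe(): the state, without advancing time (a new reading comes with each control period).
- eyes.read_camera(name): name is "scene" or "side" or "wrist"; returns the picture (420x560x3 uint8, red, green, blue); there is no depth.
- eyes.camera_model(name): a dict with "vertical_fov" (degrees; the focal length in pixels is half the picture's height over the tangent of half this angle, whatever the lens; pixels are square), "cx", "cy" (the principal point, pixels), "rvec" (rotation vector, rad) and "tvec" (3), from world to camera coordinates, as OpenCV has them; the wrist camera has in their place "hand_eye" (4x4, takes a point from camera to tool coordinates, whose origin is the TCP and whose axes are the flange's). Camera axes: x right, y down, z forward; pixel columns grow to the right and rows downward; lengths in m; the calibration is good to about 2 mm. The wrist camera is an equidistant fisheye: a pixel r from the principal point sees the ray r / f radians off the axis. A picture is of the moment at which its call begins: read the wrist's pose just before it. camera_model takes no time and is no camera call.
- job.hand_in(): hands the job in; it is judged then, once.
The state is a dict: "time": time; "qpos": joint angles; "qvel": joint speeds; "joint_efforts": joint torques, N m; "tool_pos": TCP position; "tool_rot": TCP orientation; "contact_force": force on the tool from outside, world axes, zero at the start; "torque": the same for the moment, N m; "opening": finger opening in m; "grip_force": force on a finger pad.
Only numpy, scipy, OpenCV 4.12 (cv2) and the standard library are available. Lean on these libraries where they do the work, as an engineer would, in place of code of your own. Each camera call takes 0.05 s, during which the arm holds its last target. There are 200 camera calls.

## Working session

There is one attempt and no reset: what is moved stays moved. The work goes in short steps, Python scripts to look and compute and a tool call to move; the robot and the scene stay as the last step left them, time stands still between calls to the robot, and variables do not carry over. Pictures are saved under pics/ and viewed, at most 14 in all, crops included, and the job is handed in when it is done.

Besides the shell and the picture viewer there is one more tool, called after "Request:" as name(argument=value, ...) on one line, values as JSON. apply_moves: Moves the arm, as the interface text tells. Its arguments: {"type":"object","properties":{"delta_pos":{"type":"array"},"dr":{"type":"array"},"jaw":{"type":"array"},"force":{"type":"number"}},"required":["delta_pos","dr","jaw"]}

```bash
mkdir -p pics; ls; cat > h.py <<'E'
import numpy as np, cv2
from cell import telemetry, eyes, job
def snap(cam,name,crop=None,scale=1):
    im=eyes.read_camera(cam)
    cv2.imwrite('pics/raw_'+name+'.png',im[:,:,::-1])
    return im
def fm(m): return 210/np.tan(np.radians(m['vertical_fov'])/2)
def ray(cam,u,v,st=None):
    m=eyes.camera_model(cam); f=fm(m); a=np.array([u-m['cx'],v-m['cy']],float)
    if cam!='wrist':
        R=cv2.Rodrigues(np.array(m['rvec'],float))[0]; t=np.array(m['tvec'],float).ravel()
        return -R.T@t, R.T@np.array([a[0]/f,a[1]/f,1])
    st=st or telemetry.observe()
    from scipy.spatial.transform import Rotation as Ro
    R=Ro.from_euler('xyz',st['tool_rot']).as_matrix()
    H=np.array(m['hand_eye']); r=np.hypot(*a); th=r/f
    d=np.array([*(a/max(r,1e-9)*np.sin(th)),np.cos(th)])
    return R@H[:3,3]+np.array(st['tool_pos']), R@H[:3,:3]@d
def at(cam,u,v,z,st=None):
    c,d=ray(cam,u,v,st); return c+d*(z-c[2])/d[2]
def proj(cam,P):
    m=eyes.camera_model(cam); f=fm(m)
    R=cv2.Rodrigues(np.array(m['rvec'],float))[0]; p=R@np.array(P,float)+np.array(m['tvec'],float).ravel()
    return f*p[0]/p[2]+m['cx'], f*p[1]/p[2]+m['cy']
E
python3 - <<'E'
from h import *
print(telemetry.observe())
for c in ['scene','side','wrist']:
    m=eyes.camera_model(c); print(c,m)
    im=snap(c,c+'0'); 
a=cv2.imread('pics/raw_scene0.png');b=cv2.imread('pics/raw_side0.png')
for n,i in(('scene',a),('side',b)): cv2.imwrite(f'pics/{n}0.png',cv2.resize(i,(800,600),interpolation=cv2.INTER_CUBIC))
E
```

```text
pics
{'time': 0.0, 'qpos': array([-1.33601659e+00,  3.42727919e-01,  1.52501061e+00, -1.46875082e-05,
        1.27540948e+00, -1.46006729e-01]), 'qvel': array([ 0.0009184 ,  0.00199701, -0.00133258, -0.00060204,  0.00215497,
       -0.00171901]), 'joint_efforts': array([-8.32124351e-05, -4.31241202e+01, -2.44217813e+01,  7.14426208e-02,
        5.58364042e-02, -1.54662716e-04]), 'tool_pos': array([ 0.19503374, -0.48698868,  0.22604451]), 'tool_rot': array([-3.14005181e+00, -2.12390712e-04,  3.80790592e-01]), 'contact_force': array([0.40449468, 0.00986958, 0.07270709]), 'torque': array([ 0.02573919,  0.01999163, -0.00149931]), 'grip_force': 0.0, 'opening': 0.09198819341294916}
scene {'vertical_fov': 51.02882326856805, 'cx': 278.30522081497725, 'cy': 215.29027237112584, 'rvec': array([ 1.77489383,  2.00100602, -0.64481976]), 'tvec': array([ 0.09518317, -0.35068392,  1.62973303])}
side {'vertical_fov': 50.681489831934826, 'cx': 281.2499775493714, 'cy': 210.52120497616144, 'rvec': array([ 2.02133033, -0.48493096,  0.2941495 ]), 'tvec': array([-0.46063454,  0.18952882,  1.26552377])}
wrist {'vertical_fov': 65.70646984690485, 'cx': 275.435432395599, 'cy': 204.1015905878105, 'hand_eye': array([[ 1.48623984e-04, -9.54533091e-01, -2.98104940e-01,
         8.05925107e-02],
       [ 9.99999280e-01, -2.13105651e-04,  1.18092734e-03,
        -1.91107949e-05],
       [-1.19076207e-03, -2.98104901e-01,  9.54532372e-01,
        -1.56344852e-01],
       [ 0.00000000e+00,  0.00000000e+00,  0.00000000e+00,
         1.00000000e+00]])}
```

View pics/scene0.png

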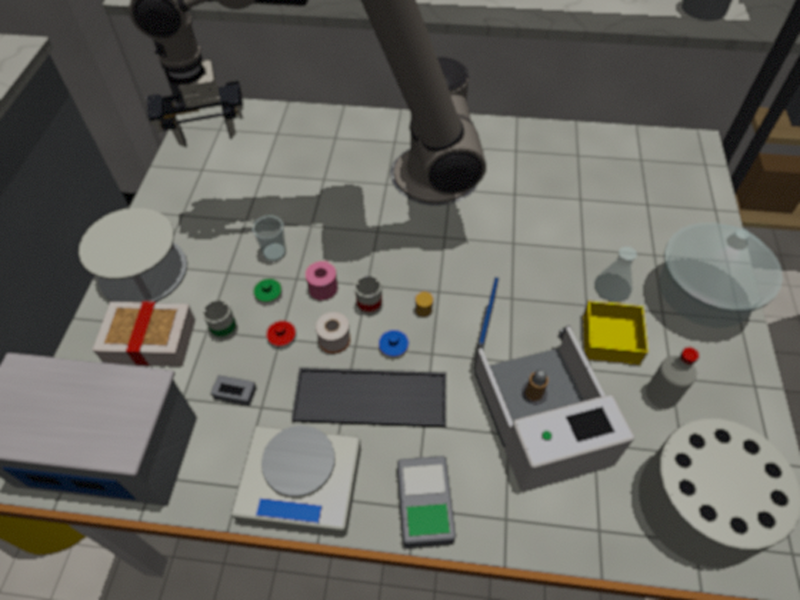

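View pics/side0.png

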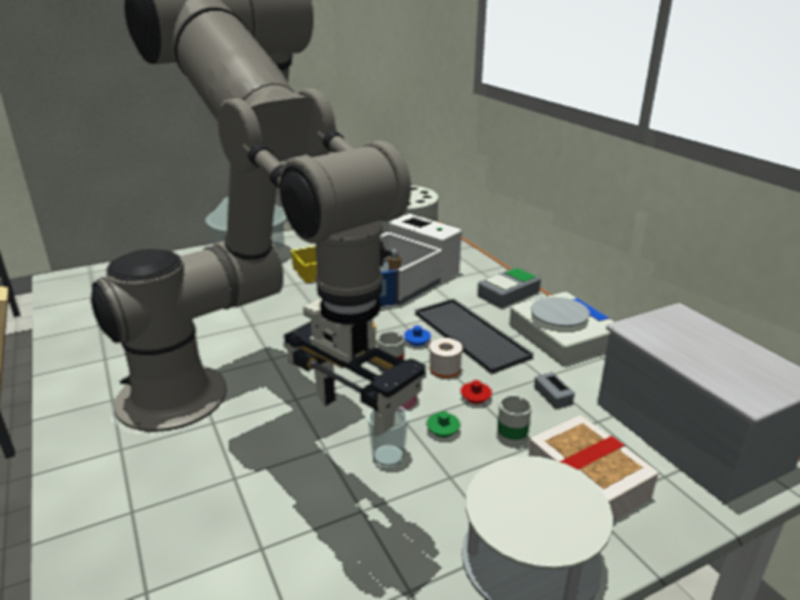

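The scene view shows these candidates:
- **Tubs:** red (369,295) and green (220,320). There is no blue tub.
- **Lids:** green (267,290), red (281,333) and blue (394,343). The blue one is a spare.
- **Rolls:** white (333,331) is the one wanted. The pink look-alike is at (321,279).
- **Label station:** core on the spindle (538,384), door open (490,310).
- **Other targets:** waste box (615,330), tray (370,397), weight (424,303).

I'll check these in a close crop.

```bash
python3 - <<'E'
import cv2
a=cv2.imread('pics/raw_scene0.png')
c=a[170:300,135:335]; cv2.imwrite('pics/cA.png',cv2.resize(c,None,fx=4,fy=4,interpolation=cv2.INTER_CUBIC))
c=a[185:335,300:460]; cv2.imwrite('pics/cB.png',cv2.resize(c,None,fx=4,fy=4,interpolation=cv2.INTER_CUBIC))
E
```

```text
(no output)
```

View pics/cA.png

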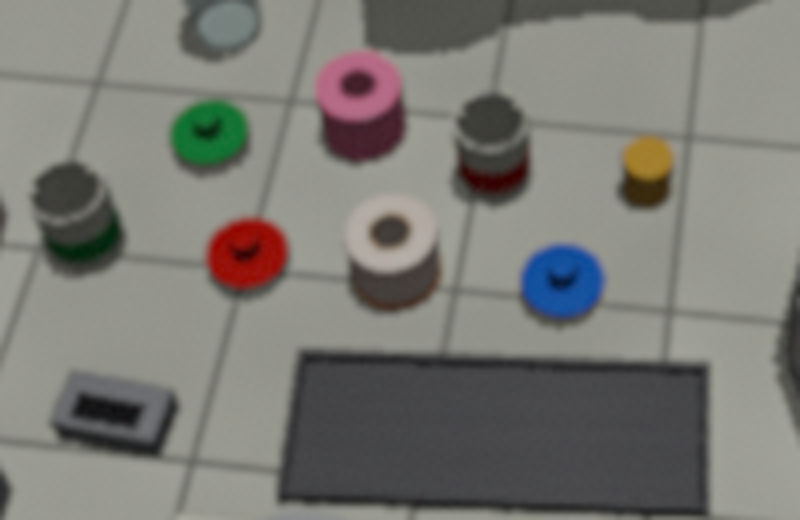

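View pics/cB.png

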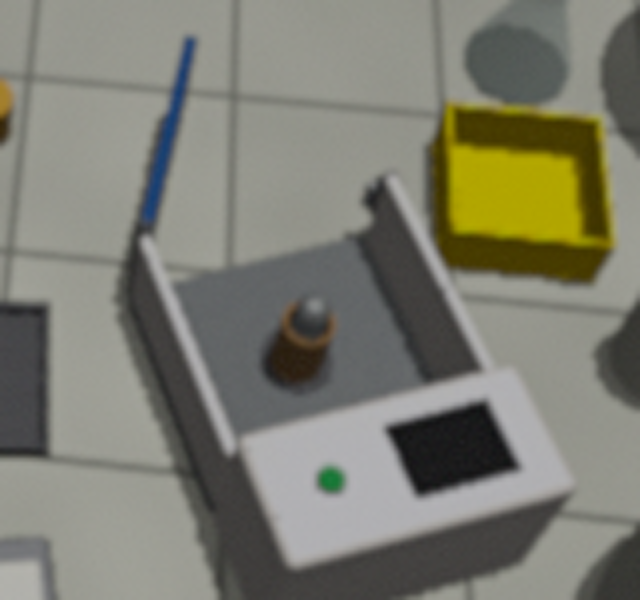

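```bash
cat > m1.py <<'E'
from h import *
A=lambda u,v,z:at('scene',135+u/4,170+v/4,z)
B=lambda u,v,z:at('scene',300+u/4,185+v/4,z)
for n,f,u,v,z in [('tub_red',A,493,122,.075),('tub_green',A,69,190,.075),('lid_g',A,209,133,.02),('lid_r',A,248,254,.02),('lid_b',A,562,281,.02),
 ('roll',A,392,232,.06),('pink',A,359,86,.06),('weight',A,648,158,.045),('tray',A,304,352,.016),('tray',A,706,367,.016),('tray',A,708,512,.016),('tray',A,281,498,.016),
 ('coretop',B,308,323,.08),('tip',B,316,303,.1),('doorfree',B,190,38,.101),('doorhinge',B,149,222,.101),
 ('w',B,446,105,.055),('w',B,603,120,.055),('w',B,610,243,.055),('w',B,437,240,.055),('hous',B,243,440,.13),('hous',B,512,372,.13),('hous',B,575,487,.13),('hous',B,295,565,.13),
 ('wallL',B,145,238,.1),('wallR',B,390,178,.1),('timer',A,115,405,.03),('beaker',A,225,25,.0)]:
    p=f(u,v,z); print(n,p.round(4),'r',np.hypot(*p[:2]).round(3))
E
python3 m1.py
```

```text
tub_red [ 0.4405 -0.1008  0.075 ] r 0.452
tub_green [ 0.5378 -0.402   0.075 ] r 0.671
lid_g [ 0.4361 -0.3318  0.02  ] r 0.548
lid_r [ 0.544 -0.275  0.02 ] r 0.61
lid_b [ 0.5404 -0.0366  0.02  ] r 0.542
roll [ 0.5374 -0.1618  0.06  ] r 0.561
pink [ 0.4066 -0.2121  0.06  ] r 0.459
weight [0.4389 0.017  0.045 ] r 0.439
tray [ 0.6199 -0.2161  0.016 ] r 0.656
tray [0.5983 0.0756 0.016 ] r 0.603
tray [0.7108 0.0861 0.016 ] r 0.716
tray [ 0.735  -0.2076  0.016 ] r 0.764
coretop [0.6258 0.2519 0.08  ] r 0.675
tip [0.6213 0.2539 0.1   ] r 0.671
doorfree [0.4078 0.1628 0.101 ] r 0.439
doorhinge [0.5712 0.1403 0.101 ] r 0.588
w [0.4136 0.3593 0.055 ] r 0.548
w [0.4142 0.4742 0.055 ] r 0.63
w [0.5222 0.4686 0.055 ] r 0.702
w [0.5338 0.3473 0.055 ] r 0.637
hous [0.7408 0.2035 0.13  ] r 0.768
hous [0.6743 0.3707 0.13  ] r 0.769
hous [0.7483 0.403  0.13  ] r 0.85
hous [0.8176 0.2353 0.13  ] r 0.851
wallL [0.5838 0.1383 0.1   ] r 0.6
wallR [0.5151 0.3057 0.1   ] r 0.599
timer [ 0.685  -0.3365  0.03  ] r 0.763
beaker [ 0.3096 -0.3531  0.    ] r 0.47
```

I have the scene poses. Two tubs (red, green) are present. Next I'll take closer wrist views.

Request:
apply_moves(delta_pos=[[0.32,0.36,0.095],[0.32,0.36,0.095],[0.32,0.36,0.095],[0.32,0.36,0.095],[0.32,0.36,0.095],[0.32,0.36,0.095]], dr=[[0,0,-0.76],[0,0,-0.76],[0,0,-0.76],[0,0,-0.76],[0,0,-0.76],[0,0,-0.76]], jaw=[1,1,1,1,1,1])

```text
time: 0.65
tool_pos: [0.3267, -0.3392, 0.2662]
tool_rot: [3.142, -0.003, 0.006]
contact_force: [-0.6, -0.8, 0.7]
opening: 0.092
grip_force: 0.0
```

Request:
apply_moves(delta_pos=[[0.32,0.36,0.095],[0.32,0.36,0.095],[0.32,0.36,0.095],[0.32,0.36,0.095],[0.32,0.36,0.095],[0.32,0.36,0.095],[0.32,0.36,0.095],[0.32,0.36,0.095]], dr=[[0,0,0],[0,0,0],[0,0,0],[0,0,0],[0,0,0],[0,0,0],[0,0,0],[0,0,0]], jaw=[1,1,1,1,1,1,1,1])

```text
time: 1.32
tool_pos: [0.4507, -0.1997, 0.3022]
tool_rot: [3.142, 0.001, 0.001]
contact_force: [-0.4, 0.6, 0.4]
opening: 0.0918
grip_force: 0.0
```

```bash
python3 - <<'E'
from h import *
import pickle
s=telemetry.observe(); im=snap('wrist','w1'); pickle.dump(s,open('s_w1.pkl','wb'))
print(s['tool_pos'],s['tool_rot'],s['time'])
cv2.imwrite('pics/w1.png',cv2.resize(im[:,:,::-1],(800,600),interpolation=cv2.INTER_CUBIC))
E
```

```text
[ 0.45069718 -0.19974343  0.30223281] [3.14157978e+00 1.14844730e-03 1.15138036e-03] 1.3167
```

View pics/w1.png

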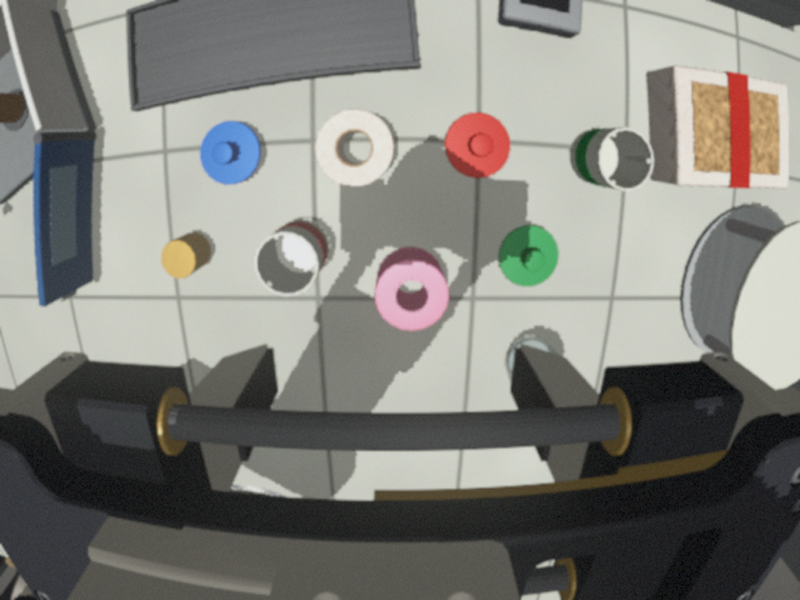

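The wrist view is clear. The red lid is at (478,145), the green lid at (529,256), and the white roll's top at (356,147). The red tub's rim is at (289,263) and the green tub's rim at (621,158). I'll refine these numerically.

```bash
cat > m2.py <<'E'
from h import *
import pickle
s=pickle.load(open('s_w1.pkl','rb')); im=cv2.imread('pics/raw_w1.png').astype(int); b,g,r=im[...,0],im[...,1],im[...,2]
def ell(mask,n,z,box):
    m=np.zeros(mask.shape,np.uint8); x0,y0,x1,y1=[int(q*.7) for q in box]; m[y0:y1,x0:x1]=mask[y0:y1,x0:x1]
    c=max(cv2.findContours(m,0,1)[0],key=cv2.contourArea); c=cv2.convexHull(c)
    P=np.array([at('wrist',*q[0],z,s) for q in c])[:,:2].astype(np.float32)
    e=cv2.fitEllipse(P.reshape(-1,1,2)*1000); print(n,np.round(e[0],1),np.round(e[1],1))
ell((r>g+60)&(r>b+60),'lid_r',.02,(430,90,530,200))
ell((g>r+40)&(g>b+20),'lid_g',.02,(480,210,580,310))
ell((b>r+60),'lid_b',.02,(180,100,280,210))
def pt(n,u,v,z):
    p=at('wrist',u*.7,v*.7,z,s); print(n,p.round(4))
# manual
pt('roll',356,147,.06);pt('tubR',289,263,.075);pt('tubG',621,158,.075);pt('pink',412,296,.06);pt('weight',179,259,.045)
pt('lidr',478,145,.02);pt('lidg',529,256,.02);pt('cake',665,68,.06);pt('cakeBL',680,187,.06)
pt('trayBL',136,107,.016);pt('trayBR',418,66,.016);pt('trayTL',130,13,.016)
pt('doorfree',42,305,.101);pt('doorhinge',37,135,.101)
E
python3 m2.py
python3 - <<'E'
import cv2
a=cv2.imread('pics/raw_w1.png')
R=lambda x0,y0,w,h:cv2.resize(a[y0:y0+h,x0:x0+w],(w*4,h*4),interpolation=cv2.INTER_CUBIC)
import numpy as np
t=np.hstack([R(165,140,80,80),R(210,65,80,80)]);
cv2.imwrite('pics/cC.png',np.vstack([t,np.hstack([R(390,75,80,80),R(325,140,80,80)])])[:600])
E
```

```text
lid_r [ 539.1 -279.1] [61.1 62.2]
lid_g [ 431.5 -335.2] [61.1 61.7]
lid_b [535.6 -40.8] [61.6 62.6]
roll [ 0.5348 -0.1685  0.06  ]
tubR [ 0.4372 -0.11    0.075 ]
tubG [ 0.5352 -0.401   0.075 ]
pink [ 0.4026 -0.217   0.06  ]
weight [0.4354 0.0106 0.045 ]
lidr [ 0.5384 -0.2795  0.02  ]
lidg [ 0.4315 -0.3353  0.02  ]
cake [ 0.6283 -0.4566  0.06  ]
cakeBL [ 0.5138 -0.4795  0.06  ]
trayBL [0.5927 0.0662 0.016 ]
trayBR [ 0.6132 -0.223   0.016 ]
trayTL [0.6993 0.0768 0.016 ]
doorfree [0.4049 0.1572 0.101 ]
doorhinge [0.573 0.134 0.101]
```

View pics/cC.png

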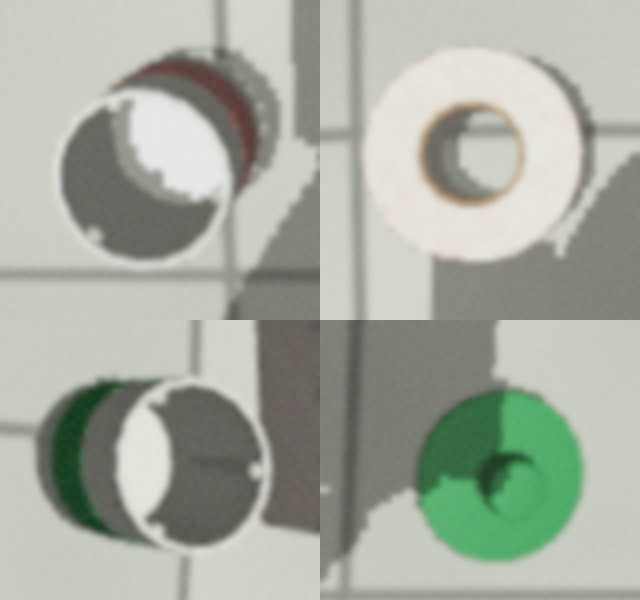

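Request:
apply_moves(delta_pos=[[0.175,0.55,-0.065],[0.175,0.55,-0.065],[0.175,0.55,-0.065],[0.175,0.55,-0.065],[0.175,0.55,-0.065],[0.175,0.55,-0.065]], dr=[[0,0,0.78],[0,0,0.78],[0,0,0.78],[0,0,0.78],[0,0,0.78],[0,0,0.78]], jaw=[1,1,1,1,1,1])

```text
time: 1.87
tool_pos: [0.5212, 0.0226, 0.2759]
tool_rot: [-3.14, 0.001, 0.391]
contact_force: [0.9, -0.5, -0.5]
opening: 0.0921
grip_force: 0.0
```

Request:
apply_moves(delta_pos=[[0.175,0.55,-0.065],[0.175,0.55,-0.065],[0.175,0.55,-0.065],[0.175,0.55,-0.065],[0.175,0.55,-0.065],[0.175,0.55,-0.065],[0.175,0.55,-0.065],[0.175,0.55,-0.065]], dr=[[0,0,0],[0,0,0],[0,0,0],[0,0,0],[0,0,0],[0,0,0],[0,0,0],[0,0,0]], jaw=[1,1,1,1,1,1,1,1])

```text
time: 2.53
tool_pos: [0.5912, 0.2399, 0.2494]
tool_rot: [3.141, 0.002, 0.391]
contact_force: [0.9, 0.1, 0.7]
opening: 0.0919
grip_force: 0.0
```

```bash
cat >> h.py <<'E'
import pickle
def wsnap(n,view=True):
    s=telemetry.observe(); im=snap('wrist',n); pickle.dump(s,open(f's_{n}.pkl','wb'))
    print(s['tool_pos'].round(4),s['tool_rot'].round(4),round(s['time'],2))
    if view: cv2.imwrite(f'pics/{n}.png',cv2.resize(im[:,:,::-1],(800,600),interpolation=cv2.INTER_CUBIC))
def W(n,u,v,z): return at('wrist',u*.7,v*.7,z,pickle.load(open(f's_{n}.pkl','rb'))).round(4)
E
python3 -c "
from h import *
wsnap('w2')"
```

```text
[0.5912 0.2399 0.2494] [3.1413e+00 2.3000e-03 3.9100e-01] 2.53
```

View pics/w2.png

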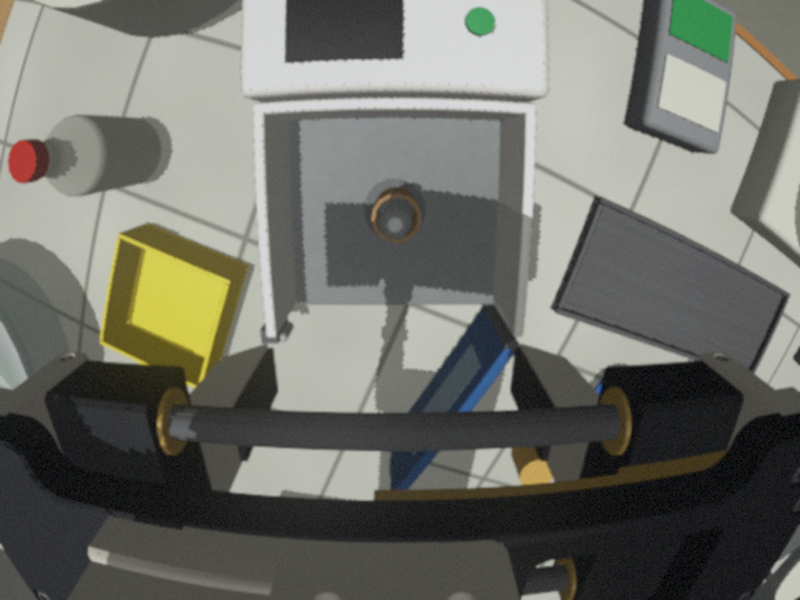

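The core ring is at (396,216) and the spindle tip at (396,226). The bay is square to the tool, and the waste box lies left of it.

```bash
python3 - <<'E'
from h import *
a=cv2.imread('pics/raw_w2.png')
for n,u,v,z in [('core',396,215.5,.08),('tip',396,226,.1),('f',300,122,.02),('f',501,120,.02),('f',503,305,.02),('f',298,303,.02),('w',120,237,.055),('w',248,265,.055),('w',203,385,.055),('w',102,343,.055),
 ('wallL',268,338,.1),('wallR',526,345,.1),('housFL',247,95,.13),('hFR',545,93,.13)]: print(n,W('w2',u,v,z))
cv2.imwrite('pics/cD.png',cv2.resize(a[125:185,240:320],None,fx=8,fy=8,interpolation=cv2.INTER_CUBIC))
E
```

```text
core [0.6241 0.2511 0.08  ]
tip [0.6202 0.2496 0.1   ]
f [0.6601 0.351  0.02  ]
f [0.7255 0.1985 0.02  ]
f [0.5797 0.1285 0.02  ]
f [0.5119 0.2985 0.02  ]
w [0.5199 0.4658 0.055 ]
w [0.5404 0.3449 0.055 ]
w [0.4154 0.355  0.055 ]
w [0.4104 0.4664 0.055 ]
wallL [0.5093 0.3052 0.1   ]
wallR [0.5763 0.1272 0.1   ]
housFL [0.6666 0.3655 0.13  ]
hFR [0.7362 0.2009 0.13  ]
```

View pics/cD.png

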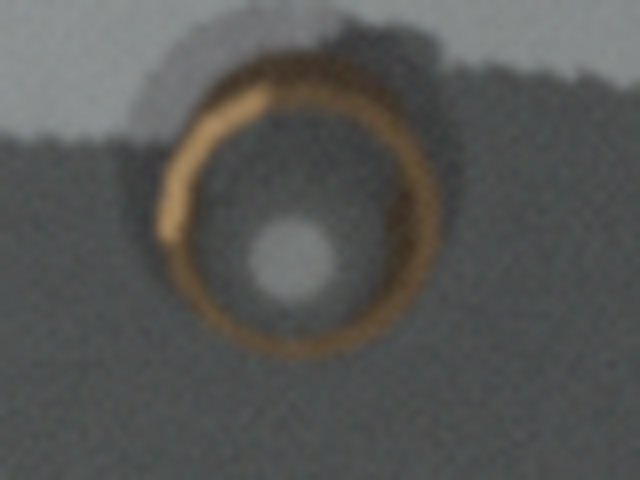

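Request:
apply_moves(delta_pos=[[0.0775,0.0265,0],[0.0775,0.0265,-0.3],[0.0775,0.0265,-0.3],[0.0775,0.0265,-0.3],[0.0775,0.0265,-0.4],[0.0775,0.0265,-0.5085],[0.0775,0.0265,-0.5085],[0.0775,0.0265,-0.5085]], dr=[[0,0,0],[0,0,0],[0,0,0],[0,0,0],[0,0,0],[0,0,0],[0,0,0],[0,0,0]], jaw=[0.65,0.65,0.65,0.65,0.65,0.65,0.65,0.65])

```text
time: 3.25
tool_pos: [0.621, 0.2487, 0.0459]
tool_rot: [-3.141, 0.005, 0.388]
contact_force: [0.6, 0.2, 0.4]
opening: 0.0594
grip_force: 0.0
```

Request:
apply_moves(delta_pos=[[0,0,0],[0,0,0],[0,0,0],[0,0,0],[0,0,0],[0,0,0]], dr=[[0,0,0],[0,0,0],[0,0,0],[0,0,0],[0,0,0],[0,0,0]], jaw=[0.2,0.2,0.2,0.2,0.2,0.2], force=15)

```text
time: 3.75
tool_pos: [0.6233, 0.2515, 0.0497]
tool_rot: [3.141, -0.004, 0.391]
contact_force: [-0.2, -1.1, 6.9]
opening: 0.0359
grip_force: 15.0
```

Request:
apply_moves(delta_pos=[[0,0,0.08],[0,0,0.16],[0,0,0.24],[0,0,0.33],[0,0,0.33],[0,0,0.33]], dr=[[0,0,0],[0,0,0],[0,0,0],[0,0,0],[0,0,0],[0,0,0]], jaw=[0.2,0.2,0.2,0.2,0.2,0.2])

```text
time: 4.25
tool_pos: [0.6234, 0.2517, 0.1828]
tool_rot: [3.141, -0.006, 0.391]
contact_force: [0.1, 0.6, -0.0]
opening: 0.0356
grip_force: 15.0
```

Request:
apply_moves(delta_pos=[[-0.38,0.39,0],[-0.38,0.39,0],[-0.38,0.39,0],[-0.38,0.39,0],[-0.38,0.39,0],[-0.38,0.39,0],[-0.38,0.39,0],[-0.38,0.39,0]], dr=[[0,0,0],[0,0,0],[0,0,0],[0,0,0],[0,0,0],[0,0,0],[0,0,0],[0,0,0]], jaw=[0.2,0.2,0.2,0.2,0.2,0.2,0.2,0.2])

```text
time: 4.92
tool_pos: [0.4695, 0.4071, 0.1783]
tool_rot: [3.141, 0.002, 0.393]
contact_force: [0.4, -0.3, 0.3]
opening: 0.0358
grip_force: 15.0
```

Request:
apply_moves(delta_pos=[[0,0,-0.1],[0,0,-0.2],[0,0,-0.3],[0,0,-0.3],[0,0,-0.3],[0,0,-0.3],[0,0,-0.3],[0,0,-0.3]], dr=[[0,0,0],[0,0,0],[0,0,0],[0,0,0],[0,0,0],[0,0,0],[0,0,0],[0,0,0]], jaw=[0.2,0.2,0.2,0.2,0.2,0.6,0.6,0.6])

```text
time: 5.58
tool_pos: [0.4718, 0.4079, 0.0622]
tool_rot: [-3.141, -0.005, 0.39]
contact_force: [0.9, 0.2, -0.4]
opening: 0.0509
grip_force: 0.0
```

Request:
apply_moves(delta_pos=[[0,0,0.1],[0,0,0.2],[0,0,0.3],[0,0,0.3],[0,0,0.3]], dr=[[0,0,0],[0,0,0],[0,0,0],[0,0,0],[0,0,0]], jaw=[0.6,0.6,0.6,0.6,1])

```text
time: 6.0
tool_pos: [0.4717, 0.4084, 0.1844]
tool_rot: [-3.14, -0.009, 0.391]
contact_force: [-0.5, 0.1, -0.6]
opening: 0.0586
grip_force: 0.0
```

Request:
apply_moves(delta_pos=[[0.0415,-0.737,0.0825],[0.0415,-0.737,0.0825],[0.0415,-0.737,0.0825],[0.0415,-0.737,0.0825],[0.0415,-0.737,0.0825],[0.0415,-0.737,0.0825],[0.0415,-0.737,0.0825],[0.0415,-0.737,0.0825]], dr=[[0,0,0],[0,0,0],[0,0,0],[0,0,0],[0,0,0],[0,0,0],[0,0,0],[0,0,0]], jaw=[1,1,1,1,1,1,1,1])

```text
time: 6.67
tool_pos: [0.4869, 0.1069, 0.2129]
tool_rot: [3.139, 0.0, 0.386]
contact_force: [0.8, 0.8, 0.6]
opening: 0.0917
grip_force: 0.0
```

Request:
apply_moves(delta_pos=[[0.0415,-0.737,0.0825],[0.0415,-0.737,0.0825],[0.0415,-0.737,0.0825],[0.0415,-0.737,0.0825],[0.0415,-0.737,0.0825],[0.0415,-0.737,0.0825],[0.0415,-0.737,0.0825],[0.0415,-0.737,0.0825]], dr=[[0,0,0],[0,0,0],[0,0,0],[0,0,0],[0,0,0],[0,0,0],[0,0,0],[0,0,0]], jaw=[1,1,1,1,1,1,1,1])

```text
time: 7.33
tool_pos: [0.5034, -0.1882, 0.2454]
tool_rot: [3.139, 0.0, 0.386]
contact_force: [0.7, -0.4, -0.3]
opening: 0.0919
grip_force: 0.0
```

```bash
cat >> h.py <<'E'
def ell(n,maskf,z,guess,rad):
    """fit ellipse (mm) to hull of mask near a world guess; n = picture name"""
    s=pickle.load(open(f's_{n}.pkl','rb')); im=cv2.imread(f'pics/raw_{n}.png').astype(int)
    mask=maskf(im[...,2],im[...,1],im[...,0])
    v,u=np.nonzero(mask); P=np.array([at('wrist',a,b,z,s)[:2] for a,b in zip(u,v)])
    k=np.hypot(*(P-guess).T)<rad; m=np.zeros(mask.shape,np.uint8); m[v[k],u[k]]=1
    c=max(cv2.findContours(m,0,1)[0],key=cv2.contourArea)
    Q=np.array([at('wrist',*q[0],z,s)[:2] for q in cv2.convexHull(c)],np.float32)*1000
    e=cv2.fitEllipse(Q.reshape(-1,1,2)); print(n,np.round(e[0],1),np.round(e[1],1)); return np.array(e[0])/1000
E
python3 - <<'E'
from h import *
wsnap('w3')
s=pickle.load(open('s_w3.pkl','rb'))
p=ell('w3',lambda r,g,b:(r>215)&(r>b+1),.06,[.535,-.1685],.045)
cv2.imwrite('pics/w3.png',cv2.imread('pics/w3.png'))
E
```

```text
[ 0.5034 -0.1882  0.2454] [3.1385e+00 4.0000e-04 3.8590e-01] 7.33Traceback (most recent call last):
  File "<stdin>", line 4, in <module>
  File "h.py", line 35, in ell
    v,u=np.nonzero(mask); P=np.array([at('wrist',a,b,z,s)[:2] for a,b in zip(u,v)])
                                      ~~^^^^^^^^^^^^^^^^^
  File "h.py", line 20, in at
    c,d=ray(cam,u,v,st); return c+d*(z-c[2])/d[2]
        ~~~^^^^^^^^^^^^
  File "h.py", line 9, in ray
    m=eyes.camera_model(cam); f=fm(m); a=np.array([u-m['cx'],v-m['cy']],float)
ValueError: time passes only in moves, steps and waits
```

View pics/w3.png

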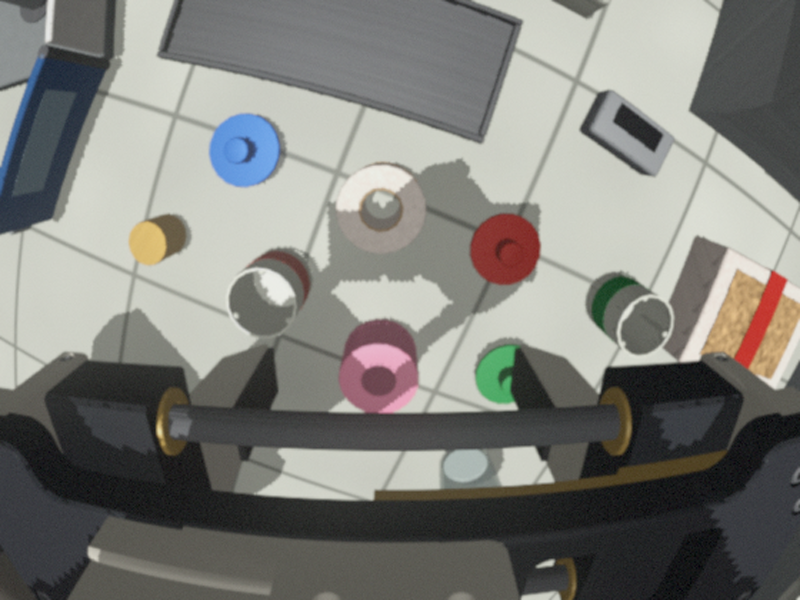

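The roll's top ring spans x 337–426 and y 162–252, so its centre is (381,207). Nothing else has moved.

```bash
cat >> h.py <<'E'
_M={}
_cm=eyes.camera_model
class _E:
    read_camera=staticmethod(eyes.read_camera)
    @staticmethod
    def camera_model(n):
        if n not in _M: _M[n]=_cm(n)
        return _M[n]
_eyes=eyes; eyes=_E
E
python3 - <<'E'
from h import *
print(W('w3',381,207.2,.06),W('w3',381.3,162.5,.06),W('w3',381,252.5,.06),W('w3',337,207,.06),W('w3',426,207,.06))
print('tip',W('w2',394.8,224.6,.1),W('w2',396.4,217.3,.08))
ell('w3',lambda r,g,b:(r>g+50)&(r>b+50),.02,[.539,-.279],.045)
print(W('w3',264.5,301.5,.075),W('w3',644.5,324,.075))
E
```

```text
[ 0.5364 -0.1659  0.06  ] [ 0.5672 -0.1538  0.06  ] [ 0.5045 -0.1787  0.06  ] [ 0.5245 -0.1356  0.06  ] [ 0.5491 -0.1966  0.06  ]
tip [0.6207 0.2507 0.1   ] [0.623  0.2504 0.08  ]
w3 [ 539.2 -278.3] [60.9 61.6]
[ 0.4396 -0.1092  0.075 ] [ 0.5366 -0.404   0.075 ]
```

Request:
apply_moves(delta_pos=[[0.08,0.045,-0.2],[0.08,0.045,-0.35],[0.08,0.045,-0.35],[0.08,0.045,-0.35],[0.08,0.045,-0.35],[0.08,0.045,-0.35],[0.08,0.045,-0.35],[0.08,0.045,-0.35]], dr=[[0,0,0],[0,0,0],[0,0,0],[0,0,0],[0,0,0],[0,0,0],[0,0,0],[0,0,0]], jaw=[1,1,1,1,1,1,1,1])

```text
time: 8.05
tool_pos: [0.5364, -0.1646, 0.1076]
tool_rot: [3.139, -0.003, 0.391]
contact_force: [0.2, 0.4, -0.1]
opening: 0.0919
grip_force: 0.0
```

Request:
apply_moves(delta_pos=[[0,-0.004,-0.1],[0,-0.004,-0.19],[0,-0.004,-0.19],[0,-0.004,-0.19],[0,-0.004,-0.19]], dr=[[0,0,0],[0,0,0],[0,0,0],[0,0,0],[0,0,0]], jaw=[1,1,1,1,1])

```text
time: 8.47
tool_pos: [0.5368, -0.1667, 0.0318]
tool_rot: [3.139, -0.002, 0.391]
contact_force: [-0.3, -0.6, -0.5]
opening: 0.0922
grip_force: 0.0
```

Request:
apply_moves(delta_pos=[[0,0,0],[0,0,0],[0,0,0],[0,0,0],[0,0,0],[0,0,0],[0,0,0]], dr=[[0,0,0],[0,0,0],[0,0,0],[0,0,0],[0,0,0],[0,0,0],[0,0,0]], jaw=[0.5,0.5,0.5,0.5,0.5,0.5,0.5], force=25)

```text
time: 9.05
tool_pos: [0.5358, -0.1661, 0.0304]
tool_rot: [3.141, -0.001, 0.391]
contact_force: [-1.3, 1.5, 6.8]
opening: 0.0687
grip_force: 25.0
```

Request:
apply_moves(delta_pos=[[0,0,0.1],[0,0,0.2],[0,0,0.3],[0,0,0.42],[0,0,0.42],[0,0,0.42],[0,0,0.42],[0,0,0.42]], dr=[[0,0,0],[0,0,0],[0,0,0],[0,0,0],[0,0,0],[0,0,0],[0,0,0],[0,0,0]], jaw=[0.5,0.5,0.5,0.5,0.5,0.5,0.5,0.5])

```text
time: 9.72
tool_pos: [0.5342, -0.1655, 0.1951]
tool_rot: [-3.139, 0.003, 0.391]
contact_force: [-0.1, -0.4, -2.3]
opening: 0.0684
grip_force: 25.0
```

Request:
apply_moves(delta_pos=[[0.109,0.52,0],[0.109,0.52,0],[0.109,0.52,0],[0.109,0.52,0],[0.109,0.52,0],[0.109,0.52,0]], dr=[[0,0,0],[0,0,0],[0,0,0],[0,0,0],[0,0,0],[0,0,0]], jaw=[0.5,0.5,0.5,0.5,0.5,0.5])

```text
time: 10.22
tool_pos: [0.5784, 0.0486, 0.1947]
tool_rot: [-3.137, 0.003, 0.396]
contact_force: [0.1, -0.5, -1.8]
opening: 0.0688
grip_force: 25.0
```

Request:
apply_moves(delta_pos=[[0.109,0.52,0],[0.109,0.52,0],[0.109,0.52,0],[0.109,0.52,0],[0.109,0.52,0],[0.109,0.52,0],[0.109,0.52,0],[0.109,0.52,0]], dr=[[0,0,0],[0,0,0],[0,0,0],[0,0,0],[0,0,0],[0,0,0],[0,0,0],[0,0,0]], jaw=[0.5,0.5,0.5,0.5,0.5,0.5,0.5,0.5])

```text
time: 10.88
tool_pos: [0.6217, 0.2495, 0.1948]
tool_rot: [3.141, 0.005, 0.392]
contact_force: [0.1, 0.0, -1.9]
opening: 0.0684
grip_force: 25.0
```

Request:
apply_moves(delta_pos=[[0,0,-0.03],[0,0,-0.06],[0,0,-0.08],[0,0,-0.08],[0,0,-0.08],[0,0,-0.08],[0,0,-0.08]], dr=[[0,0,0],[0,0,0],[0,0,0],[0,0,0],[0,0,0],[0,0,0],[0,0,0]], jaw=[0.5,0.5,0.5,0.5,0.5,0.5,0.5])

```text
time: 11.47
tool_pos: [0.623, 0.2497, 0.1663]
tool_rot: [3.141, -0.001, 0.39]
contact_force: [-0.2, 0.4, -1.7]
opening: 0.0685
grip_force: 25.0
```

```bash
python3 - <<'E'
from h import *
wsnap('w4',False)
a=cv2.imread('pics/raw_w4.png'); cv2.imwrite('pics/cE.png',cv2.resize(a[60:260,145:411],None,fx=3,fy=3,interpolation=cv2.INTER_CUBIC))
E
```

```text
[0.623  0.2497 0.1663] [ 3.1413e+00 -1.5000e-03  3.9030e-01] 11.47
```

View pics/cE.png

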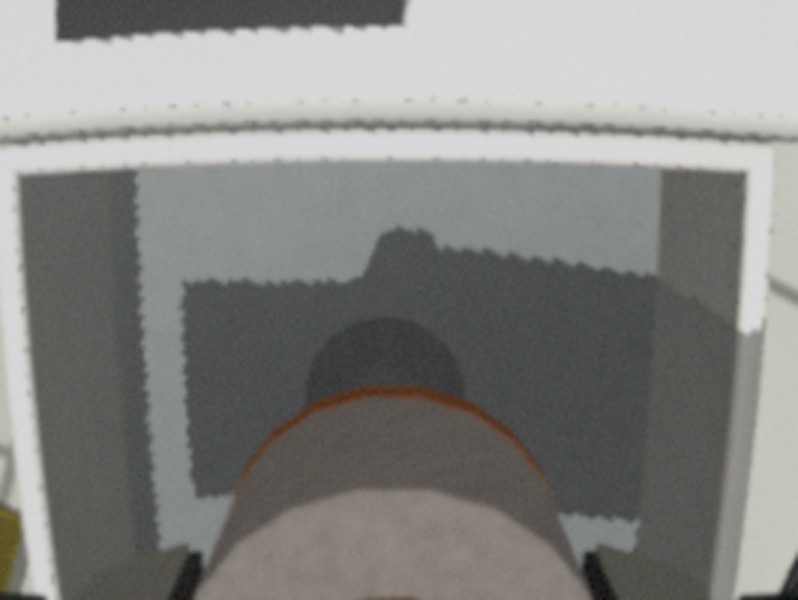

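Request:
apply_moves(delta_pos=[[-0.004,0.002,-0.05],[-0.004,0.002,-0.11],[-0.004,0.002,-0.15],[-0.004,0.002,-0.15],[-0.004,0.002,-0.15]], dr=[[0,0,0],[0,0,0],[0,0,0],[0,0,0],[0,0,0]], jaw=[0.5,0.5,0.5,0.5,0.5])

```text
time: 11.93
tool_pos: [0.6208, 0.2508, 0.1052]
tool_rot: [3.142, 0.001, 0.391]
contact_force: [0.5, 0.4, -1.5]
opening: 0.0687
grip_force: 25.0
```

```bash
python3 - <<'E'
from h import *
p=W('w4',(145+397/3)/.7,(60+390/3)/.7,.1663-.0305); print(p[:2]-.034*np.array([np.cos(.39),np.sin(.39)]))
print(telemetry.observe()['contact_force'],telemetry.observe()['torque'])
E
```

```text
[0.62085309 0.24737359]
[ 0.49644585  0.40946739 -1.47519424] [ 0.01619199 -0.02018752  0.00399816]
```

Request:
apply_moves(delta_pos=[[0,0,-0.03],[0,0,-0.06],[0,0,-0.09],[0,0,-0.12],[0,0,-0.132],[0,0,-0.132],[0,0,-0.132]], dr=[[0,0,0],[0,0,0],[0,0,0],[0,0,0],[0,0,0],[0,0,0],[0,0,0]], jaw=[0.5,0.5,0.5,0.5,0.5,0.5,0.5])

```text
time: 12.52
tool_pos: [0.6209, 0.2508, 0.052]
tool_rot: [3.142, 0.0, 0.391]
contact_force: [0.1, -0.2, -1.7]
opening: 0.0682
grip_force: 25.0
```

Release and check. Then I'll rise and back out.

Request:
apply_moves(delta_pos=[[0,0,0],[0,0,0],[0,0,0],[0,0,0],[0,0,0],[0,0,0]], dr=[[0,0,0],[0,0,0],[0,0,0],[0,0,0],[0,0,0],[0,0,0]], jaw=[1,1,1,1,1,1])

```text
time: 13.02
tool_pos: [0.621, 0.2508, 0.0527]
tool_rot: [3.141, -0.0, 0.391]
contact_force: [-0.8, -0.1, 0.1]
opening: 0.0918
grip_force: 0.0
```

Request:
apply_moves(delta_pos=[[0,0,0.1],[0,0,0.2],[-0.07,-0.03,0.3],[-0.07,-0.03,0.4],[-0.07,-0.03,0.5],[-0.07,-0.03,0.5],[-0.07,-0.03,0.5],[-0.07,-0.03,0.5]], dr=[[0,0,0],[0,0,0],[0,0,0],[0,0,0],[0,0,0],[0,0,0],[0,0,0],[0,0,0]], jaw=[1,1,1,1,1,1,1,1])

```text
time: 13.68
tool_pos: [0.5928, 0.2387, 0.2523]
tool_rot: [3.141, 0.0, 0.391]
contact_force: [0.2, -0.9, -0.7]
opening: 0.0915
grip_force: 0.0
```

```bash
python3 - <<'E'
from h import *
wsnap('w5')
E
```

```text
[0.5928 0.2387 0.2523] [3.1415 0.     0.3908] 13.68
```

View pics/w5.png

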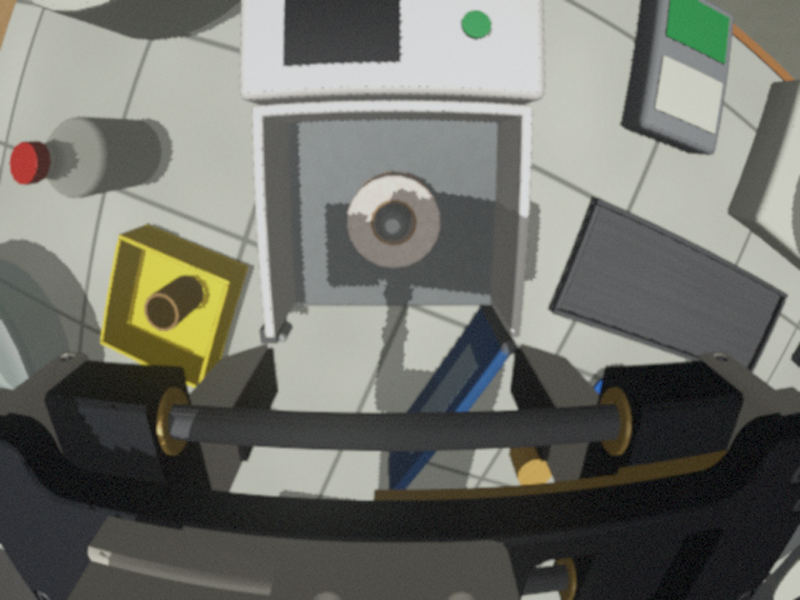

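The core is in the box at (175,303) and the roll is on the spindle at (393,220). Next I'll shut the door with closed fingers.

Request:
apply_moves(delta_pos=[[-0.39,-0.36,-0.1],[-0.39,-0.36,-0.1],[-0.39,-0.36,-0.1],[-0.39,-0.36,-0.1],[-0.39,-0.36,-0.1],[-0.39,-0.36,-0.1],[-0.39,-0.36,-0.23],[-0.39,-0.36,-0.23]], dr=[[0,0,0],[0,0,0],[0,0,0],[0,0,0],[0,0,0],[0,0,0],[0,0,0],[0,0,0]], jaw=[0,0,0,0,0,0,0,0])

```text
time: 14.4
tool_pos: [0.4337, 0.0941, 0.1561]
tool_rot: [-3.139, 0.007, 0.389]
contact_force: [-1.2, 0.1, -0.8]
opening: 0.043
grip_force: 0.0
```

Request:
apply_moves(delta_pos=[[0,0,-0.08],[0,0,-0.16],[0,0,-0.25],[0,0,-0.25],[0,0,-0.25],[0,0,-0.25]], dr=[[0,0,0],[0,0,0],[0,0,0],[0,0,0],[0,0,0],[0,0,0]], jaw=[0,0,0,0,0,0])

```text
time: 14.9
tool_pos: [0.4374, 0.0949, 0.0612]
tool_rot: [3.142, 0.0, 0.391]
contact_force: [1.2, -0.2, 0.4]
opening: 0.003
grip_force: 0.0
```

Request:
apply_moves(delta_pos=[[0.01,0.055,0],[0.02,0.11,0],[0.03,0.16,0],[0.04,0.218,0],[0.07,0.27,0],[0.1,0.32,0],[0.13,0.345,0],[0.13,0.345,0]], dr=[[0,0,0],[0,0,0],[0,0,0],[0,0,0],[0,0,0],[0,0,0],[0,0,0],[0,0,0]], jaw=[0,0,0,0,0,0,0,0])

```text
time: 15.57
tool_pos: [0.4922, 0.2353, 0.0634]
tool_rot: [3.141, -0.007, 0.393]
contact_force: [0.6, 0.5, 0.4]
opening: 0.0006
grip_force: 0.0
```

Request:
apply_moves(delta_pos=[[0.02,0.015,0],[0.04,0.03,0],[0.06,0.04,0],[0.06,0.04,0],[0.06,0.04,0],[0.06,0.04,0]], dr=[[0,0,0],[0,0,0],[0,0,0],[0,0,0],[0,0,0],[0,0,0]], jaw=[0,0,0,0,0,0])

```text
time: 16.07
tool_pos: [0.5081, 0.2464, 0.0617]
tool_rot: [3.141, 0.01, 0.391]
contact_force: [-16.0, -7.6, 8.8]
opening: 0.0006
grip_force: 8.6
```

Request:
apply_moves(delta_pos=[[-0.05,-0.02,0],[-0.1,-0.04,0],[-0.1,-0.04,0.1],[-0.1,-0.1,0.2],[-0.1,-0.2,0.3],[-0.1,-0.3,0.4],[-0.1,-0.4,0.45],[-0.1,-0.4,0.45]], dr=[[0,0,0],[0,0,0],[0,0,0],[0,0,0],[0,0,0],[0,0,0],[0,0,0],[0,0,0]], jaw=[0,0,0,0,0.5,1,1,1])

```text
time: 16.73
tool_pos: [0.4723, 0.0868, 0.2443]
tool_rot: [3.14, -0.004, 0.391]
contact_force: [2.3, -0.0, -0.4]
opening: 0.0224
grip_force: 0.0
```

```bash
python3 - <<'E'
from h import *
wsnap('w6',False)
im=snap('scene','s6')
a=cv2.imread('pics/raw_s6.png')
c=cv2.resize(a[185:335,300:460],None,fx=3.7,fy=3.7,interpolation=cv2.INTER_CUBIC)
b=cv2.imread('pics/raw_w6.png')
b=cv2.resize(b[:260,:300],None,fx=0.8,fy=0.8)
cv2.imwrite('pics/cF.png',c)
E
```

```text
[0.4723 0.0868 0.2443] [ 3.1396 -0.0039  0.3909] 16.73
```

View pics/cF.png

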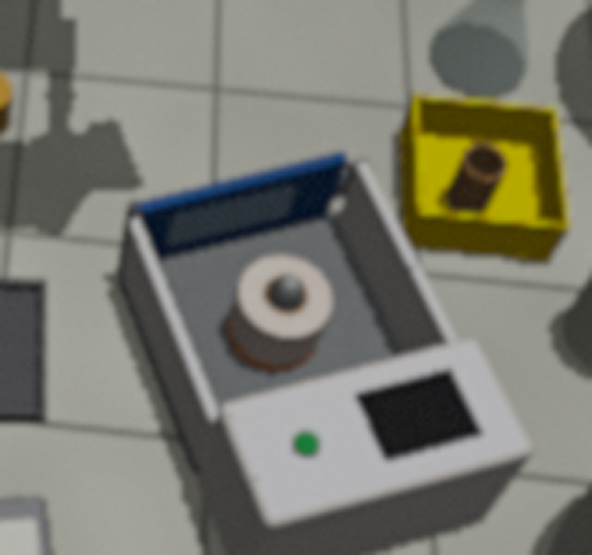

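Request:
apply_moves(delta_pos=[[-0.16,-0.5,0.015],[-0.16,-0.5,0.015],[-0.16,-0.5,0.015],[-0.16,-0.5,0.015],[-0.16,-0.5,0.015],[-0.16,-0.5,0.015],[-0.16,-0.5,0.015],[-0.16,-0.5,0.015]], dr=[[0,0,-0.64],[0,0,-0.64],[0,0,-0.64],[0,0,-0.64],[0,0,-0.64],[0,0,-0.64],[0,0,-0.64],[0,0,-0.64]], jaw=[1,1,1,1,1,1,1,1])

```text
time: 17.5
tool_pos: [0.4086, -0.1107, 0.2469]
tool_rot: [-3.141, -0.001, 0.07]
contact_force: [0.3, 0.4, 0.9]
opening: 0.084
grip_force: 0.0
```

Request:
apply_moves(delta_pos=[[0,0,0],[0,0,0],[0,0,0]], dr=[[0,0,0],[0,0,0],[0,0,0]], jaw=[1,1,1])

```text
time: 17.75
tool_pos: [0.4092, -0.1099, 0.2465]
tool_rot: [-3.142, 0.0, 0.073]
contact_force: [0.2, 0.2, -0.4]
opening: 0.0916
grip_force: 0.0
```

```bash
cat >> h.py <<'E'
def proj_w(s,P):
    from scipy.spatial.transform import Rotation as Ro
    m=eyes.camera_model('wrist'); H=np.array(m['hand_eye']); R=Ro.from_euler('xyz',s['tool_rot']).as_matrix()
    q=(np.array(P)-s['tool_pos'])@R; q=(q-H[:3,3])@H[:3,:3]
    rho=np.hypot(q[...,0],q[...,1]); th=np.arctan2(rho,q[...,2])*fm(m)
    return np.stack([q[...,0]/rho*th+m['cx'],q[...,1]/rho*th+m['cy']],-1)
def rim(n,guess,z=.075,r=.0278,srch=.012):
    """find the bright thin ring of radius r at height z nearest guess: ring brightness minus inside/outside"""
    s=pickle.load(open(f's_{n}.pkl','rb')); g=cv2.GaussianBlur(cv2.imread(f'pics/raw_{n}.png',0),(3,3),0).astype(np.float32)
    t=np.linspace(0,2*np.pi,72,endpoint=False); C=np.stack([np.cos(t),np.sin(t),0*t],-1)
    def sc(c):
        f=lambda rr:cv2.remap(g,*[a.astype(np.float32).reshape(1,-1) for a in proj_w(s,np.array([*c,z])+C*rr).T],1)[0]
        return np.mean(np.clip(f(r)-.5*f(r-.004)-.5*f(r+.004),-20,40))
    best=(-1e9,)
    for st,w in((.002,srch),(.0005,.002)):
        c0=np.array(guess) if len(best)==1 else best[1]
        for dx in np.arange(-w,w+1e-9,st):
            for dy in np.arange(-w,w+1e-9,st):
                v=sc(c0+[dx,dy]); best=max(best,(v,c0+[dx,dy]),key=lambda q:q[0])
    print(n,'rim',best[1].round(4),'score',round(float(best[0]),1)); return best
E
python3 - <<'E'
from h import *
wsnap('w7',False)
rim('w1',[.437,-.11]);rim('w1',[.535,-.401]);rim('w7',[.439,-.109],srch=.03)
# door line in w6
s=pickle.load(open('s_w6.pkl','rb')); a=cv2.imread('pics/raw_w6.png').astype(int); m=(a[...,0]>a[...,2]+60)
P=np.array([at('wrist',u,v,.101,s)[:2] for v,u in zip(*np.nonzero(m))]); k=(np.abs(P-[.545,.215])<.12).all(1); P=P[k]
print(len(P),P.min(0),P.max(0))
E
```

```text
[ 0.4092 -0.1099  0.2465] [-3.1415  0.      0.0734] 17.75
w1 rim [ 0.4355 -0.106 ] score 37.5
w1 rim [ 0.535  -0.4075] score 39.4
w7 rim [ 0.4355 -0.1055] score 15.8
1462 [0.50288156 0.13766141] [0.57188036 0.29131864]
```

```bash
python3 - <<'E'
from h import *
for n,g0 in (('w1',[.437,-.109]),('w3',[.439,-.109]),('w7',[.437,-.108]),('w1',[.535,-.403]),('w3',[.536,-.404])):
    s=pickle.load(open(f's_{n}.pkl','rb')); g=cv2.imread(f'pics/raw_{n}.png',0).astype(np.float32)
    t=np.linspace(0,2*np.pi,90,endpoint=False); rr=np.arange(.018,.038,.0005); c=np.array(g0)
    for it in range(6):
        P=np.stack([c[0]+np.outer(np.cos(t),rr),c[1]+np.outer(np.sin(t),rr),np.full((90,len(rr)),.075)],-1)
        q=proj_w(s,P).astype(np.float32); I=cv2.remap(g,q[...,0],q[...,1],1)
        k=I.argmax(1); R=rr[k]; ok=(I.max(1)>np.median(I.max(1))-15)&(R>.022)&(R<.035)
        A=np.stack([np.cos(t),np.sin(t),np.ones(90)],-1); 
        for _ in range(4):
            x=np.linalg.lstsq(A[ok],R[ok],rcond=None)[0]; res=np.abs(A@x-R); ok=res<.0025
        c=c+x[:2]
    print(n,c.round(4),'r',x[2].round(4),ok.sum(),'peak',np.median(I.max(1)))
E
```

```text
w1 [ 0.4357 -0.1056] r 0.0273 58 peak 211.76562
w3 [ 0.4363 -0.106 ] r 0.0276 66 peak 214.4585
w7 [ 0.4331 -0.1064] r 0.0262 42 peak 153.47656
w1 [ 0.535  -0.4085] r 0.0269 69 peak 208.61133
w3 [ 0.5349 -0.4069] r 0.0275 78 peak 208.13672
```

```bash
python3 - <<'E'
from h import *
s=pickle.load(open('s_w1.pkl','rb'))
print(proj_w(s,[[.436,-.106,.075],[.535,-.4075,.075],[.439,-.110,.075]]))
p=at('wrist',201.25,183.75,.075,s); print(p,proj_w(s,p)); print(at('wrist',438.25,110.75,.075,s))
b=cv2.imread('pics/raw_w1.png'); b=cv2.resize(b[135:215,160:240],None,fx=6,fy=6,interpolation=cv2.INTER_NEAREST)
t=np.linspace(0,6.283,100)
for c,col in (([.436,-.106],(0,255,0)),(p[:2],(255,0,0))):
    q=proj_w(s,np.stack([c[0]+.029*np.cos(t),c[1]+.029*np.sin(t),0*t+.075],-1)); cv2.polylines(b,[((q-[160,135]+.5)*6).astype(int)],True,col,1)
a=cv2.imread('pics/raw_w7.png'); 
cv2.imwrite('pics/cG.png',np.hstack([b,cv2.resize(a[110:270,150:256],(320,480))]))
E
```

```text
[[199.21549832 185.03367493]
 [439.01340797 111.19392595]
 [202.20420414 182.64951464]]
[ 0.43761278 -0.10870152  0.075     ] [201.25 183.75]
[ 0.53546407 -0.40632462  0.075     ]
```

View pics/cG.png

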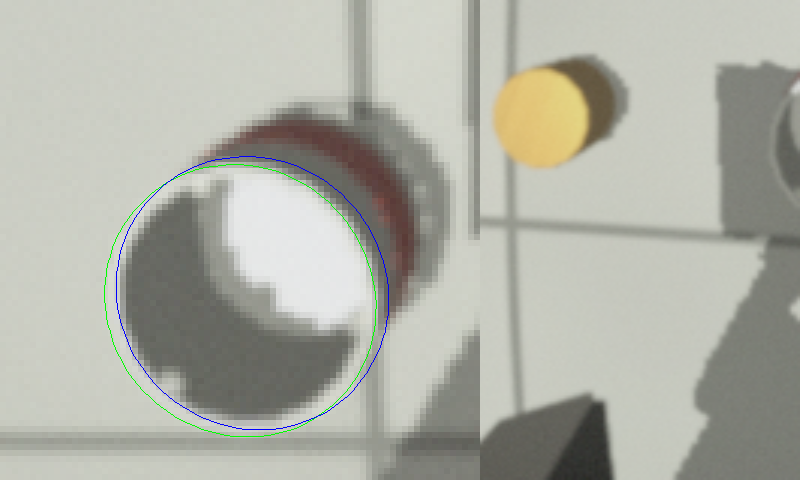

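The drawn circle at (.4378,-.1088) fits the red rim, so I'll use that and pick up the red tub.

Request:
apply_moves(delta_pos=[[0.0715,0.0025,-0.05],[0.0715,0.0025,-0.15],[0.0715,0.0025,-0.25],[0.0715,0.0025,-0.35],[0.0715,0.0025,-0.45],[0.0715,0.0025,-0.515],[0.0715,0.0025,-0.515],[0.0715,0.0025,-0.515]], dr=[[0,0,0],[0,0,0],[0,0,0],[0,0,0],[0,0,0],[0,0,0],[0,0,0],[0,0,0]], jaw=[1,1,1,1,1,1,1,1])

```text
time: 18.47
tool_pos: [0.4371, -0.1094, 0.04]
tool_rot: [-3.14, 0.003, 0.072]
contact_force: [1.3, -0.1, 0.6]
opening: 0.0922
grip_force: 0.0
```

Request:
apply_moves(delta_pos=[[0,0,0],[0,0,0],[0,0,0],[0,0,0],[0,0,0],[0,0,0],[0,0,0]], dr=[[0,0,0],[0,0,0],[0,0,0],[0,0,0],[0,0,0],[0,0,0],[0,0,0]], jaw=[0.4,0.4,0.4,0.4,0.4,0.4,0.4], force=20)

```text
time: 19.05
tool_pos: [0.4379, -0.1102, 0.0412]
tool_rot: [3.141, -0.001, 0.071]
contact_force: [-0.6, 2.7, 6.6]
opening: 0.0577
grip_force: 20.0
```

Request:
apply_moves(delta_pos=[[0,0,0.1],[0,0,0.2],[0,0,0.3],[0,0,0.3],[0,0,0.3]], dr=[[0,0,0],[0,0,0],[0,0,0],[0,0,0],[0,0,0]], jaw=[0.4,0.4,0.4,0.4,0.4])

```text
time: 19.47
tool_pos: [0.4386, -0.1107, 0.1624]
tool_rot: [3.139, -0.004, 0.071]
contact_force: [0.1, 1.7, -2.8]
opening: 0.0574
grip_force: 20.0
```

Request:
apply_moves(delta_pos=[[0.5385,0.27,0],[0.5385,0.27,0],[0.5385,0.27,0],[0.5385,0.27,0],[0.5385,0.27,0],[0.5385,0.27,0],[0.5385,0.27,0],[0.5385,0.27,0]], dr=[[0,0,0],[0,0,0],[0,0,0],[0,0,0],[0,0,0],[0,0,0],[0,0,0],[0,0,0]], jaw=[0.4,0.4,0.4,0.4,0.4,0.4,0.4,0.4])

```text
time: 20.13
tool_pos: [0.6525, -0.0011, 0.1566]
tool_rot: [-3.141, 0.005, 0.073]
contact_force: [-0.3, -0.5, -2.0]
opening: 0.0574
grip_force: 20.0
```

Request:
apply_moves(delta_pos=[[0,0,-0.07],[0,0,-0.14],[0,0,-0.21],[0,0,-0.255],[0,0,-0.255],[0,0,-0.255],[0,0,-0.255]], dr=[[0,0,0],[0,0,0],[0,0,0],[0,0,0],[0,0,0],[0,0,0],[0,0,0]], jaw=[0.4,0.4,0.4,0.4,0.4,0.4,0.4])

```text
time: 20.72
tool_pos: [0.6531, -0.0028, 0.0596]
tool_rot: [3.141, -0.001, 0.07]
contact_force: [0.3, 0.4, -1.3]
opening: 0.0573
grip_force: 20.0
```

Request:
apply_moves(delta_pos=[[0,0,-0.012],[0,0,-0.022],[0,0,-0.029],[0,0,-0.029],[0,0,-0.029],[0,0,-0.029]], dr=[[0,0,0],[0,0,0],[0,0,0],[0,0,0],[0,0,0],[0,0,0]], jaw=[0.4,0.4,0.4,0.4,0.4,0.4])

```text
time: 21.22
tool_pos: [0.6531, -0.0022, 0.0472]
tool_rot: [3.141, -0.001, 0.071]
contact_force: [0.1, 0.1, 0.1]
opening: 0.0577
grip_force: 20.0
```

Request:
apply_moves(delta_pos=[[0,0,0],[0,0,0],[0,0,0],[0,0,0],[0,0,0],[0,0,0]], dr=[[0,0,0],[0,0,0],[0,0,0],[0,0,0],[0,0,0],[0,0,0]], jaw=[1,1,1,1,1,1])

```text
time: 21.72
tool_pos: [0.6529, -0.0022, 0.0469]
tool_rot: [3.142, 0.0, 0.071]
contact_force: [0.1, 1.4, -0.4]
opening: 0.0906
grip_force: 0.0
```

Request:
apply_moves(delta_pos=[[0,0,0],[0,0,0],[0,0,0],[0,0,0],[0,0,0]], dr=[[0,0,1],[0,0,1],[0,0,1],[0,0,1],[0,0,1]], jaw=[1,1,1,1,1])

```text
time: 22.13
tool_pos: [0.6529, -0.0022, 0.0469]
tool_rot: [3.142, 0.0, 0.575]
contact_force: [0.4, -0.6, -0.0]
opening: 0.0919
grip_force: 0.0
```

Request:
apply_moves(delta_pos=[[0,0,0],[0,0,0],[0,0,0],[0,0,0],[0,0,0]], dr=[[0,0,1],[0,0,1],[0,0,1],[0,0,1],[0,0,1]], jaw=[1,1,1,1,1])

```text
time: 22.55
tool_pos: [0.6529, -0.0022, 0.0469]
tool_rot: [3.142, 0.0, 1.072]
contact_force: [-0.5, 0.4, 0.4]
opening: 0.0917
grip_force: 0.0
```

Request:
apply_moves(delta_pos=[[0,0,0],[0,0,0],[0,0,0],[0,0,0],[0,0,0],[0,0,0],[0,0,0],[0,0,0]], dr=[[0,0,1],[0,0,1],[0,0,1],[0,0,1],[0,0,1],[0,0,1],[0,0,1],[0,0,1]], jaw=[1,1,1,1,1,1,1,1])

```text
time: 23.22
tool_pos: [0.653, -0.0022, 0.0469]
tool_rot: [3.141, -0.0, 1.566]
contact_force: [-0.0, -0.2, -1.1]
opening: 0.0921
grip_force: 0.0
```

Request:
apply_moves(delta_pos=[[0,0,0],[0,0,0],[0,0,0],[0,0,0],[0,0,0],[0,0,0],[0,0,0]], dr=[[0,0,0],[0,0,0],[0,0,0],[0,0,0],[0,0,0],[0,0,0],[0,0,0]], jaw=[0.4,0.4,0.4,0.4,0.4,0.4,0.4], force=8)

```text
time: 23.8
tool_pos: [0.6528, -0.0022, 0.0469]
tool_rot: [-3.141, 0.0, 1.571]
contact_force: [-1.1, 0.4, 0.5]
opening: 0.058
grip_force: 8.0
```

Request:
apply_moves(delta_pos=[[0,0,0],[0,0,0],[0,0,0],[0,0,0.1],[0,0,0.2],[0,0,0.3],[0,0,0.4],[0,0,0.5]], dr=[[0,0,0],[0,0,0],[0,0,0],[0,0,0],[0,0,0],[0,0,0],[0,0,0],[0,0,0]], jaw=[1,1,1,1,1,1,1,1])

```text
time: 24.47
tool_pos: [0.6526, -0.0021, 0.2491]
tool_rot: [3.141, 0.0, 1.571]
contact_force: [0.4, -0.1, -0.3]
opening: 0.0917
grip_force: 0.0
```

Request:
apply_moves(delta_pos=[[-0.146,-0.545,0],[-0.146,-0.545,0],[-0.146,-0.545,0],[-0.146,-0.545,0],[-0.146,-0.545,0],[-0.146,-0.545,0],[-0.146,-0.545,0]], dr=[[0,0,0],[0,0,0],[0,0,0],[0,0,0],[0,0,0],[0,0,0],[0,0,0]], jaw=[1,1,1,1,1,1,1])

```text
time: 25.05
tool_pos: [0.5931, -0.2248, 0.2468]
tool_rot: [-3.141, 0.001, 1.565]
contact_force: [0.3, 0.7, -1.3]
opening: 0.0919
grip_force: 0.0
```

Request:
apply_moves(delta_pos=[[-0.146,-0.545,0],[-0.146,-0.545,0],[-0.146,-0.545,0],[-0.146,-0.545,0],[-0.146,-0.545,0],[-0.146,-0.545,0],[-0.146,-0.545,0],[-0.146,-0.545,0]], dr=[[0,0,0],[0,0,0],[0,0,0],[0,0,0],[0,0,0],[0,0,0],[0,0,0],[0,0,0]], jaw=[1,1,1,1,1,1,1,1])

```text
time: 25.72
tool_pos: [0.5361, -0.4382, 0.2463]
tool_rot: [-3.142, -0.001, 1.57]
contact_force: [0.2, 0.6, 0.0]
opening: 0.0919
grip_force: 0.0
```

```bash
python3 - <<'E'
from h import *
wsnap('w8')
rim('w8',[.5355,-.4063],srch=.02)
ell('w8',lambda r,g,b:(g>r+30)&(g>b+15),.02,[.4315,-.335],.04)
ell('w8',lambda r,g,b:(r>g+40)&(r>b+40),.02,[.539,-.279],.04)
E
```

```text
[ 0.5361 -0.4382  0.2463] [-3.1415e+00 -1.1000e-03  1.5696e+00] 25.72
w8 rim [ 0.5345 -0.4083] score 25.3
w8 [ 431.7 -336.1] [61.3 61.4]
w8 [ 538.9 -280.3] [62.8 63.2]
```

Request:
apply_moves(delta_pos=[[-0.0025,0.078,-0.05],[-0.0025,0.078,-0.15],[-0.0025,0.078,-0.25],[-0.0025,0.078,-0.35],[-0.0025,0.078,-0.45],[-0.0025,0.078,-0.513],[-0.0025,0.078,-0.513],[-0.0025,0.078,-0.513]], dr=[[0,0,0],[0,0,0],[0,0,0],[0,0,0],[0,0,0],[0,0,0],[0,0,0],[0,0,0]], jaw=[1,1,1,1,1,1,1,1])

```text
time: 26.43
tool_pos: [0.5358, -0.4049, 0.0413]
tool_rot: [-3.14, -0.002, 1.573]
contact_force: [0.5, -0.5, 1.2]
opening: 0.0921
grip_force: 0.0
```

Request:
apply_moves(delta_pos=[[0,0,0],[0,0,0],[0,0,0],[0,0,0],[0,0,0],[0,0,0],[0,0,0]], dr=[[0,0,0],[0,0,0],[0,0,0],[0,0,0],[0,0,0],[0,0,0],[0,0,0]], jaw=[0.4,0.4,0.4,0.4,0.4,0.4,0.4], force=20)

```text
time: 27.02
tool_pos: [0.5353, -0.4073, 0.0426]
tool_rot: [3.141, 0.001, 1.571]
contact_force: [-0.8, 1.3, 5.3]
opening: 0.0583
grip_force: 20.0
```

Request:
apply_moves(delta_pos=[[0,0,0.1],[0,0,0.2],[0,0,0.25],[0,0,0.25],[0,0,0.25],[0,0,0.25]], dr=[[0,0,0],[0,0,0],[0,0,0],[0,0,0],[0,0,0],[0,0,0]], jaw=[0.4,0.4,0.4,0.4,0.4,0.4])

```text
time: 27.52
tool_pos: [0.5344, -0.4063, 0.14]
tool_rot: [-3.139, -0.002, 1.571]
contact_force: [0.5, 0.6, -1.9]
opening: 0.0584
grip_force: 20.0
```

Request:
apply_moves(delta_pos=[[0.325,0.633,0],[0.325,0.633,0],[0.325,0.633,0],[0.325,0.633,0],[0.325,0.633,0],[0.325,0.633,0],[0.325,0.633,0],[0.325,0.633,0]], dr=[[0,0,0],[0,0,0],[0,0,0],[0,0,0],[0,0,0],[0,0,0],[0,0,0],[0,0,0]], jaw=[0.4,0.4,0.4,0.4,0.4,0.4,0.4,0.4])

```text
time: 28.18
tool_pos: [0.6665, -0.1462, 0.1388]
tool_rot: [-3.139, -0.004, 1.577]
contact_force: [-1.1, -1.0, -2.3]
opening: 0.0585
grip_force: 20.0
```

Request:
apply_moves(delta_pos=[[0,0,-0.07],[0,0,-0.14],[0,0,-0.2],[0,0,-0.2],[0,0,-0.2],[0,0,-0.2]], dr=[[0,0,0],[0,0,0],[0,0,0],[0,0,0],[0,0,0],[0,0,0]], jaw=[0.4,0.4,0.4,0.4,0.4,0.4])

```text
time: 28.68
tool_pos: [0.6654, -0.1542, 0.0621]
tool_rot: [3.141, 0.0, 1.571]
contact_force: [0.7, -0.2, -1.6]
opening: 0.0585
grip_force: 20.0
```

Request:
apply_moves(delta_pos=[[0,0,-0.012],[0,0,-0.024],[0,0,-0.034],[0,0,-0.034],[0,0,-0.034],[0,0,-0.034]], dr=[[0,0,0],[0,0,0],[0,0,0],[0,0,0],[0,0,0],[0,0,0]], jaw=[0.4,0.4,0.4,0.4,0.4,0.4])

```text
time: 29.18
tool_pos: [0.6654, -0.1539, 0.0485]
tool_rot: [3.141, 0.0, 1.571]
contact_force: [-0.1, -0.4, -0.4]
opening: 0.0583
grip_force: 20.0
```

Request:
apply_moves(delta_pos=[[0,0,0],[0,0,0],[0,0,0],[0,0,0],[0,0,0],[0,0,0]], dr=[[0,0,0],[0,0,0],[0,0,0],[0,0,0],[0,0,0],[0,0,0]], jaw=[1,1,1,1,1,1])

```text
time: 29.68
tool_pos: [0.6651, -0.1538, 0.0481]
tool_rot: [3.142, 0.0, 1.571]
contact_force: [0.7, -0.9, 0.4]
opening: 0.0905
grip_force: 0.0
```

Request:
apply_moves(delta_pos=[[0,0,0],[0,0,0],[0,0,0],[0,0,0],[0,0,0]], dr=[[0,0,-1],[0,0,-1],[0,0,-1],[0,0,-1],[0,0,-1]], jaw=[1,1,1,1,1])

```text
time: 30.1
tool_pos: [0.6652, -0.1538, 0.0481]
tool_rot: [3.142, -0.0, 1.066]
contact_force: [-1.2, -0.1, -0.6]
opening: 0.0918
grip_force: 0.0
```

Request:
apply_moves(delta_pos=[[0,0,0],[0,0,0],[0,0,0],[0,0,0],[0,0,0]], dr=[[0,0,-1],[0,0,-1],[0,0,-1],[0,0,-1],[0,0,-1]], jaw=[1,1,1,1,1])

```text
time: 30.52
tool_pos: [0.6651, -0.1538, 0.0481]
tool_rot: [3.142, 0.0, 0.57]
contact_force: [-0.5, -0.2, 0.3]
opening: 0.0922
grip_force: 0.0
```

Request:
apply_moves(delta_pos=[[0,0,0],[0,0,0],[0,0,0],[0,0,0],[0,0,0],[0,0,0],[0,0,0],[0,0,0]], dr=[[0,0,-1],[0,0,-1],[0,0,-1],[0,0,-1],[0,0,-1],[0,0,-1],[0,0,-1],[0,0,-1]], jaw=[1,1,1,1,1,1,1,1])

```text
time: 31.18
tool_pos: [0.6651, -0.1538, 0.0481]
tool_rot: [3.141, 0.0, 0.075]
contact_force: [0.1, -0.1, -0.2]
opening: 0.0919
grip_force: 0.0
```

Request:
apply_moves(delta_pos=[[0,0,0],[0,0,0],[0,0,0],[0,0,0],[0,0,0],[0,0,0],[0,0,0]], dr=[[0,0,0],[0,0,0],[0,0,0],[0,0,0],[0,0,0],[0,0,0],[0,0,0]], jaw=[0.4,0.4,0.4,0.4,0.4,0.4,0.4], force=8)

```text
time: 31.77
tool_pos: [0.6651, -0.1538, 0.0481]
tool_rot: [3.141, 0.0, 0.071]
contact_force: [-0.2, 0.5, -0.5]
opening: 0.0564
grip_force: 8.0
```

Request:
apply_moves(delta_pos=[[0,0,0],[0,0,0],[0,0,0],[0,0,0.1],[0,0,0.2],[0,0,0.3],[0,0,0.3],[0,0,0.3]], dr=[[0,0,0],[0,0,0],[0,0,0],[0,0,0],[0,0,0],[0,0,0],[0,0,0],[0,0,0]], jaw=[1,1,1,1,1,1,0.55,0.55])

```text
time: 32.43
tool_pos: [0.6666, -0.1542, 0.1717]
tool_rot: [3.139, -0.006, 0.071]
contact_force: [-1.1, -0.4, -1.1]
opening: 0.0829
grip_force: 0.0
```

Request:
apply_moves(delta_pos=[[-0.583,-0.454,0],[-0.583,-0.454,0],[-0.583,-0.454,0],[-0.583,-0.454,0],[-0.583,-0.454,0],[-0.583,-0.454,0],[-0.583,-0.454,0],[-0.583,-0.454,0]], dr=[[0,0,0],[0,0,0],[0,0,0],[0,0,0],[0,0,0],[0,0,0],[0,0,0],[0,0,0]], jaw=[0.55,0.55,0.55,0.55,0.55,0.55,0.55,0.55])

```text
time: 33.1
tool_pos: [0.4265, -0.3384, 0.1666]
tool_rot: [-3.14, 0.004, 0.066]
contact_force: [1.4, -1.1, 0.2]
opening: 0.0502
grip_force: 0.0
```

Request:
apply_moves(delta_pos=[[0,0,-0.08],[0,0,-0.16],[0,0,-0.24],[0,0,-0.24],[0,0,-0.24],[0,0,-0.24],[0,0,-0.24],[0,0,-0.24]], dr=[[0,0,0],[0,0,0],[0,0,0],[0,0,0],[0,0,0],[0,0,0],[0,0,0],[0,0,0]], jaw=[0.55,0.55,0.55,0.55,0.55,0.55,0.55,0.55])

```text
time: 33.77
tool_pos: [0.4329, -0.3361, 0.0739]
tool_rot: [3.139, -0.002, 0.071]
contact_force: [0.2, 0.1, -1.3]
opening: 0.0502
grip_force: 0.0
```

Request:
apply_moves(delta_pos=[[-0.003,0,-0.06],[-0.003,0,-0.122],[-0.003,0,-0.122],[-0.003,0,-0.122]], dr=[[0,0,0],[0,0,0],[0,0,0],[0,0,0]], jaw=[0.55,0.55,0.55,0.55])

```text
time: 34.1
tool_pos: [0.4307, -0.3353, 0.0238]
tool_rot: [-3.141, 0.001, 0.071]
contact_force: [-0.6, 0.0, -0.4]
opening: 0.0508
grip_force: 0.0
```

Request:
apply_moves(delta_pos=[[0,0,0],[0,0,0],[0,0,0],[0,0,0],[0,0,0],[0,0,0]], dr=[[0,0,0],[0,0,0],[0,0,0],[0,0,0],[0,0,0],[0,0,0]], jaw=[0.1,0.1,0.1,0.1,0.1,0.1], force=6)

```text
time: 34.6
tool_pos: [0.431, -0.3356, 0.0239]
tool_rot: [3.141, -0.001, 0.071]
contact_force: [0.9, -0.3, 4.0]
opening: 0.0216
grip_force: 6.0
```

Request:
apply_moves(delta_pos=[[0,0,0],[0,0,0],[0,0,0],[0,0,0],[0,0,0.015],[0,0,0.015]], dr=[[0,0,0],[0,0,0],[0,0,0],[0,0,0],[0,0,0],[0,0,0]], jaw=[0.55,0.55,0.55,0.55,0.55,0.55])

```text
time: 35.1
tool_pos: [0.4311, -0.3358, 0.0302]
tool_rot: [3.141, -0.001, 0.071]
contact_force: [-0.2, -0.5, 0.3]
opening: 0.0502
grip_force: 0.0
```

Request:
apply_moves(delta_pos=[[0,0,0],[0,0,0],[0,0,0],[0,0,0],[0,0,0]], dr=[[0,0,1],[0,0,1],[0,0,1],[0,0,1],[0,0,1]], jaw=[0.55,0.55,0.55,0.55,0.55])

```text
time: 35.52
tool_pos: [0.4308, -0.3355, 0.0296]
tool_rot: [3.141, -0.0, 0.575]
contact_force: [1.2, 0.5, 0.8]
opening: 0.0508
grip_force: 0.0
```

Request:
apply_moves(delta_pos=[[0,0,0],[0,0,0],[0,0,0],[0,0,0],[0,0,0]], dr=[[0,0,1],[0,0,1],[0,0,1],[0,0,1],[0,0,1]], jaw=[0.55,0.55,0.55,0.55,0.55])

```text
time: 35.93
tool_pos: [0.4308, -0.3355, 0.0295]
tool_rot: [3.141, 0.0, 1.072]
contact_force: [0.9, 0.2, 0.4]
opening: 0.0508
grip_force: 0.0
```

Request:
apply_moves(delta_pos=[[0,0,0],[0,0,0],[0,0,0],[0,0,0],[0,0,0],[0,0,0],[0,0,0],[0,0,0]], dr=[[0,0,1],[0,0,1],[0,0,1],[0,0,1],[0,0,1],[0,0,1],[0,0,1],[0,0,1]], jaw=[0.55,0.55,0.55,0.55,0.55,0.55,0.55,0.55])

```text
time: 36.6
tool_pos: [0.4308, -0.3354, 0.0294]
tool_rot: [3.141, 0.0, 1.566]
contact_force: [-0.8, 0.8, -0.6]
opening: 0.0506
grip_force: 0.0
```

Request:
apply_moves(delta_pos=[[0,0,0],[0,0,0],[0,0,0],[0,0,0],[0,0,0],[0,0,0],[0,0,0]], dr=[[0,0,0],[0,0,0],[0,0,0],[0,0,0],[0,0,0],[0,0,0],[0,0,0]], jaw=[0.1,0.1,0.1,0.1,0.1,0.1,0.1], force=25)

```text
time: 37.18
tool_pos: [0.4307, -0.3354, 0.0293]
tool_rot: [3.142, -0.0, 1.571]
contact_force: [-0.1, 0.4, -0.1]
opening: 0.0207
grip_force: 25.0
```

Request:
apply_moves(delta_pos=[[0,0,0.08],[0,0,0.16],[0,0,0.24],[0,0,0.32],[0,0,0.36],[0,0,0.36],[0,0,0.36],[0,0,0.36]], dr=[[0,0,0],[0,0,0],[0,0,0],[0,0,0],[0,0,0],[0,0,0],[0,0,0],[0,0,0]], jaw=[0.1,0.1,0.1,0.1,0.1,0.1,0.1,0.1])

```text
time: 37.85
tool_pos: [0.4302, -0.3349, 0.1722]
tool_rot: [-3.14, -0.001, 1.571]
contact_force: [-0.5, 0.0, -1.1]
opening: 0.0205
grip_force: 25.0
```

Request:
apply_moves(delta_pos=[[0.5875,0.453,0],[0.5875,0.453,0],[0.5875,0.453,0],[0.5875,0.453,0],[0.5875,0.453,0],[0.5875,0.453,0],[0.5875,0.453,0],[0.5875,0.453,0]], dr=[[0,0,0],[0,0,0],[0,0,0],[0,0,0],[0,0,0],[0,0,0],[0,0,0],[0,0,0]], jaw=[0.1,0.1,0.1,0.1,0.1,0.1,0.1,0.1])

```text
time: 38.52
tool_pos: [0.6691, -0.1485, 0.17]
tool_rot: [-3.14, -0.003, 1.576]
contact_force: [-0.9, 0.8, -0.0]
opening: 0.0209
grip_force: 25.0
```

Request:
apply_moves(delta_pos=[[0,0,-0.03],[0,0,-0.06],[0,0,-0.09],[0,0,-0.09],[0,0,-0.09],[0,0,-0.09],[0,0,-0.09]], dr=[[0,0,0],[0,0,0],[0,0,0],[0,0,0],[0,0,0],[0,0,0],[0,0,0]], jaw=[0.1,0.1,0.1,0.1,0.1,0.1,0.1])

```text
time: 39.1
tool_pos: [0.666, -0.1545, 0.1379]
tool_rot: [3.141, 0.0, 1.57]
contact_force: [-0.0, 0.1, -1.1]
opening: 0.0208
grip_force: 25.0
```

```bash
python3 - <<'E'
from h import *
wsnap('w9',False)
a=cv2.imread('pics/raw_w9.png'); 
p=rim('w9',[.6528,-.0022],z=.081,srch=.015)
E
```

```text
[ 0.666  -0.1545  0.1379] [3.1407e+00 3.0000e-04 1.5704e+00] 39.1
w9 rim [ 0.6518 -0.0027] score 21.1
```

Request:
apply_moves(delta_pos=[[-0.002,0.002,-0.02],[-0.002,0.002,-0.04],[-0.002,0.002,-0.06],[-0.002,0.002,-0.08],[-0.002,0.002,-0.08],[-0.002,0.002,-0.08]], dr=[[0,0,0],[0,0,0],[0,0,0],[0,0,0],[0,0,0],[0,0,0]], jaw=[0.1,0.1,0.1,0.1,0.1,0.1])

```text
time: 39.65
tool_pos: [0.6646, -0.1533, 0.1044]
tool_rot: [-3.14, -0.0, 1.571]
contact_force: [0.7, -1.0, -0.2]
opening: 0.0208
grip_force: 25.0
```

Request:
apply_moves(delta_pos=[[0,0,-0.007],[0,0,-0.014],[0,0,-0.02],[0,0,-0.024],[0,0,-0.024],[0,0,-0.024]], dr=[[0,0,0],[0,0,0],[0,0,0],[0,0,0],[0,0,0],[0,0,0]], jaw=[0.1,0.1,0.1,0.1,0.1,0.1])

```text
time: 40.15
tool_pos: [0.6649, -0.1534, 0.0956]
tool_rot: [-3.141, -0.0, 1.571]
contact_force: [0.5, 0.0, -0.1]
opening: 0.021
grip_force: 25.0
```

Request:
apply_moves(delta_pos=[[0,0,-0.005],[0,0,-0.01],[0,0,-0.01],[0,0,-0.01]], dr=[[0,0,0],[0,0,0],[0,0,0],[0,0,0]], jaw=[0.1,0.1,0.1,0.1])

```text
time: 40.48
tool_pos: [0.6657, -0.1537, 0.0952]
tool_rot: [3.138, 0.001, 1.571]
contact_force: [-4.9, 1.3, 15.8]
opening: 0.0214
grip_force: 25.1
```

Request:
apply_moves(delta_pos=[[0,0,0.01],[0,0,0.01],[0,0,0.01],[0,0,0.01],[0,0,0.1],[0,0,0.2],[0,0,0.26],[0,0,0.26]], dr=[[0,0,0],[0,0,0],[0,0,0],[0,0,0],[0,0,0],[0,0,0],[0,0,0],[0,0,0]], jaw=[0.55,0.55,0.55,0.55,0.55,0.55,0.55,0.55])

```text
time: 41.15
tool_pos: [0.6675, -0.1542, 0.2024]
tool_rot: [3.131, 0.004, 1.571]
contact_force: [0.6, 0.2, 0.4]
opening: 0.0505
grip_force: 0.0
```

Request:
apply_moves(delta_pos=[[-0.316,-0.314,0],[-0.316,-0.314,0],[-0.316,-0.314,0],[-0.316,-0.314,0],[-0.316,-0.314,0],[-0.316,-0.314,0],[-0.316,-0.314,-0.1],[-0.316,-0.314,-0.2]], dr=[[0,0,0],[0,0,0],[0,0,0],[0,0,0],[0,0,0],[0,0,0],[0,0,0],[0,0,0]], jaw=[0.55,0.55,0.55,0.55,0.55,0.55,0.55,0.55])

```text
time: 41.82
tool_pos: [0.5407, -0.2795, 0.1169]
tool_rot: [3.136, 0.003, 1.571]
contact_force: [0.4, 0.1, -1.3]
opening: 0.0509
grip_force: 0.0
```

Request:
apply_moves(delta_pos=[[0,0,0],[0,0,0],[0,0,0]], dr=[[0,0,0],[0,0,0],[0,0,0]], jaw=[0.55,0.55,0.55])

```text
time: 42.07
tool_pos: [0.54, -0.2788, 0.1172]
tool_rot: [3.14, 0.001, 1.572]
contact_force: [1.0, -0.6, 0.6]
opening: 0.0507
grip_force: 0.0
```

```bash
python3 - <<'E'
from h import *
wsnap('w10',False)
ell('w10',lambda r,g,b:(r>g+40)&(r>b+40),.02,[.539,-.279],.06)
E
```

```text
[ 0.54   -0.2788  0.1172] [3.1399e+00 9.0000e-04 1.5718e+00] 42.07
w10 [ 538.6 -278.4] [62.  62.5]
```

Request:
apply_moves(delta_pos=[[-0.003,0,-0.07],[-0.003,0,-0.14],[-0.003,0,-0.2],[-0.003,0,-0.233],[-0.003,0,-0.233],[-0.003,0,-0.233]], dr=[[0,0,0],[0,0,0],[0,0,0],[0,0,0],[0,0,0],[0,0,0]], jaw=[0.55,0.55,0.55,0.55,0.55,0.55])

```text
time: 42.62
tool_pos: [0.5385, -0.2794, 0.0241]
tool_rot: [3.14, 0.001, 1.571]
contact_force: [0.9, -0.4, 0.2]
opening: 0.0506
grip_force: 0.0
```

Request:
apply_moves(delta_pos=[[0,0,0],[0,0,0],[0,0,0],[0,0,0],[0,0,0],[0,0,0]], dr=[[0,0,0],[0,0,0],[0,0,0],[0,0,0],[0,0,0],[0,0,0]], jaw=[0.1,0.1,0.1,0.1,0.1,0.1], force=6)

```text
time: 43.12
tool_pos: [0.5376, -0.2792, 0.0232]
tool_rot: [3.141, 0.001, 1.571]
contact_force: [-0.9, -0.2, 3.8]
opening: 0.0219
grip_force: 6.0
```

Request:
apply_moves(delta_pos=[[0,0,0],[0,0,0],[0,0,0],[0,0,0],[0,0,0]], dr=[[0,0,0],[0,0,0],[0,0,0],[0,0,0],[0,0,0]], jaw=[0.55,0.55,0.55,0.55,0.55])

```text
time: 43.53
tool_pos: [0.5373, -0.279, 0.0224]
tool_rot: [-3.141, -0.0, 1.571]
contact_force: [0.4, 0.2, 0.3]
opening: 0.0486
grip_force: 0.0
```

Request:
apply_moves(delta_pos=[[0,0,0],[0,0,0],[0,0,0],[0,0,0],[0,0,0]], dr=[[0,0,-1],[0,0,-1],[0,0,-1],[0,0,-1],[0,0,-1]], jaw=[0.55,0.55,0.55,0.55,0.55])

```text
time: 43.95
tool_pos: [0.5373, -0.279, 0.0224]
tool_rot: [-3.142, -0.0, 1.066]
contact_force: [-0.1, -0.4, 0.0]
opening: 0.0503
grip_force: 0.0
```

Request:
apply_moves(delta_pos=[[0,0,0],[0,0,0],[0,0,0],[0,0,0],[0,0,0]], dr=[[0,0,-1],[0,0,-1],[0,0,-1],[0,0,-1],[0,0,-1]], jaw=[0.55,0.55,0.55,0.55,0.55])

```text
time: 44.37
tool_pos: [0.5373, -0.279, 0.0225]
tool_rot: [3.142, 0.0, 0.57]
contact_force: [-0.1, 0.2, 0.4]
opening: 0.0506
grip_force: 0.0
```

Request:
apply_moves(delta_pos=[[0,0,0],[0,0,0],[0,0,0],[0,0,0],[0,0,0],[0,0,0],[0,0,0],[0,0,0]], dr=[[0,0,-1],[0,0,-1],[0,0,-1],[0,0,-1],[0,0,-1],[0,0,-1],[0,0,-1],[0,0,-1]], jaw=[0.55,0.55,0.55,0.55,0.55,0.55,0.55,0.55])

```text
time: 45.03
tool_pos: [0.5373, -0.279, 0.0225]
tool_rot: [3.142, 0.0, 0.075]
contact_force: [-0.0, -0.1, 0.4]
opening: 0.0505
grip_force: 0.0
```

Request:
apply_moves(delta_pos=[[0,0,0],[0,0,0],[0,0,0],[0,0,0],[0,0,0],[0,0,0],[0,0,0]], dr=[[0,0,0],[0,0,0],[0,0,0],[0,0,0],[0,0,0],[0,0,0],[0,0,0]], jaw=[0.1,0.1,0.1,0.1,0.1,0.1,0.1], force=25)

```text
time: 45.62
tool_pos: [0.5374, -0.279, 0.0225]
tool_rot: [3.141, -0.0, 0.071]
contact_force: [0.9, 0.5, 0.2]
opening: 0.0211
grip_force: 25.0
```

Request:
apply_moves(delta_pos=[[0,0,0.08],[0,0,0.16],[0,0,0.24],[0,0,0.32],[0,0,0.36],[0,0,0.36],[0,0,0.36],[0,0,0.36]], dr=[[0,0,0],[0,0,0],[0,0,0],[0,0,0],[0,0,0],[0,0,0],[0,0,0],[0,0,0]], jaw=[0.1,0.1,0.1,0.1,0.1,0.1,0.1,0.1])

```text
time: 46.28
tool_pos: [0.5366, -0.2785, 0.1651]
tool_rot: [-3.14, 0.002, 0.071]
contact_force: [-0.1, 0.7, -1.2]
opening: 0.021
grip_force: 25.0
```

Request:
apply_moves(delta_pos=[[0.29,0.69,0],[0.29,0.69,0],[0.29,0.69,0],[0.29,0.69,0],[0.29,0.69,0],[0.29,0.69,0],[0.29,0.69,0],[0.29,0.69,0]], dr=[[0,0,0],[0,0,0],[0,0,0],[0,0,0],[0,0,0],[0,0,0],[0,0,0],[0,0,0]], jaw=[0.1,0.1,0.1,0.1,0.1,0.1,0.1,0.1])

```text
time: 46.95
tool_pos: [0.6539, 0.0037, 0.1639]
tool_rot: [-3.139, 0.003, 0.076]
contact_force: [-0.6, 0.0, -0.7]
opening: 0.0208
grip_force: 25.0
```

Request:
apply_moves(delta_pos=[[0,0,-0.03],[0,0,-0.06],[0,0,-0.09],[0,0,-0.09],[0,0,-0.09],[0,0,-0.09],[0,0,-0.09]], dr=[[0,0,0],[0,0,0],[0,0,0],[0,0,0],[0,0,0],[0,0,0],[0,0,0]], jaw=[0.1,0.1,0.1,0.1,0.1,0.1,0.1])

```text
time: 47.53
tool_pos: [0.6536, -0.0033, 0.131]
tool_rot: [3.141, -0.001, 0.07]
contact_force: [-0.7, 0.1, -0.0]
opening: 0.0211
grip_force: 25.0
```

```bash
python3 - <<'E'
from h import *
im=snap('side','sd'); wsnap('w11',False)
a=cv2.imread('pics/raw_sd.png');q=[proj('side',[.6528,-.0022,z]) for z in (.006,.11)]; print(q)
b=cv2.imread('pics/raw_w11.png')
u,v=map(int,q[0])
cv2.imwrite('pics/cH.png',np.hstack([cv2.resize(a[v-60:v+40,u-60:u+60],None,fx=3.33,fy=4,interpolation=cv2.INTER_CUBIC)[:,:400],cv2.resize(b,(400,300))[:, :] if 0 else cv2.copyMakeBorder(cv2.resize(b,(400,300)),0,100,0,0,0)]))
E
```

```text
[ 0.6537 -0.0033  0.1312] [ 3.1413e+00 -1.1000e-03  7.0500e-02] 47.58
[(np.float64(316.6158611639075), np.float64(223.84031595577827)), (np.float64(317.9091256059426), np.float64(196.755280868055))]
```

View pics/cH.png

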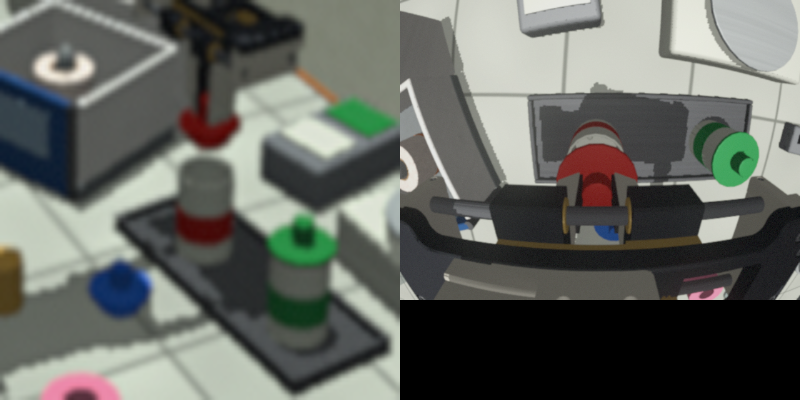

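The side view shows the green tub closed and level, the red lid right above the red tub, and the roll and door as they should be. Now I'll press the red lid.

Request:
apply_moves(delta_pos=[[-0.002,0.003,-0.02],[-0.002,0.003,-0.04],[-0.002,0.003,-0.06],[-0.002,0.003,-0.083],[-0.002,0.003,-0.083],[-0.002,0.003,-0.083]], dr=[[0,0,0],[0,0,0],[0,0,0],[0,0,0],[0,0,0],[0,0,0]], jaw=[0.1,0.1,0.1,0.1,0.1,0.1])

```text
time: 48.13
tool_pos: [0.652, -0.0017, 0.0963]
tool_rot: [-3.141, 0.002, 0.071]
contact_force: [0.1, -0.4, 0.4]
opening: 0.0208
grip_force: 25.0
```

Request:
apply_moves(delta_pos=[[0,0,-0.007],[0,0,-0.014],[0,0,-0.02],[0,0,-0.024],[0,0,-0.024],[0,0,-0.024]], dr=[[0,0,0],[0,0,0],[0,0,0],[0,0,0],[0,0,0],[0,0,0]], jaw=[0.1,0.1,0.1,0.1,0.1,0.1])

```text
time: 48.63
tool_pos: [0.6527, -0.0018, 0.0885]
tool_rot: [3.141, -0.001, 0.071]
contact_force: [-1.0, 0.3, 5.4]
opening: 0.0213
grip_force: 25.0
```

Request:
apply_moves(delta_pos=[[0,0,-0.004],[0,0,-0.008],[0,0,-0.008],[0,0,-0.008]], dr=[[0,0,0],[0,0,0],[0,0,0],[0,0,0]], jaw=[0.1,0.1,0.1,0.1])

```text
time: 48.97
tool_pos: [0.6536, -0.0019, 0.0885]
tool_rot: [3.141, -0.004, 0.071]
contact_force: [-6.8, 0.6, 21.5]
opening: 0.0215
grip_force: 25.0
```

Request:
apply_moves(delta_pos=[[0,0,0.008],[0,0,0.008],[0,0,0.008],[0,0,0.008],[0,0,0.1],[0,0,0.2],[0,0,0.3],[0,0,0.4]], dr=[[0,0,0],[0,0,0],[0,0,0],[0,0,0],[0,0,0],[0,0,0],[0,0,0],[0,0,0]], jaw=[0.55,0.55,0.55,0.55,0.55,0.55,0.55,0.55])

```text
time: 49.63
tool_pos: [0.6521, -0.0017, 0.2454]
tool_rot: [-3.141, 0.002, 0.071]
contact_force: [1.1, -0.7, -1.0]
opening: 0.0503
grip_force: 0.0
```

Request:
apply_moves(delta_pos=[[-0.4625,0.64,0],[-0.4625,0.64,0],[-0.4625,0.64,0],[-0.4625,0.64,0],[-0.4625,0.64,0],[-0.4625,0.64,0],[-0.4625,0.64,0],[-0.4625,0.64,0]], dr=[[0,0,0.64],[0,0,0.64],[0,0,0.64],[0,0,0.64],[0,0,0.64],[0,0,0.64],[0,0,0.64],[0,0,0.64]], jaw=[0,0,0,0,0,0,0,0])

```text
time: 50.3
tool_pos: [0.4647, 0.2569, 0.2441]
tool_rot: [-3.14, 0.001, 0.393]
contact_force: [0.1, 0.5, -0.1]
opening: 0.0025
grip_force: 0.0
```

Request:
apply_moves(delta_pos=[[0,0,-0.1],[0,0,-0.2],[0,0,-0.3],[0,0,-0.4],[0,0,-0.46],[0,0,-0.46],[0,0,-0.46],[0,0,-0.46]], dr=[[0,0,0],[0,0,0],[0,0,0],[0,0,0],[0,0,0],[0,0,0],[0,0,0],[0,0,0]], jaw=[0,0,0,0,0,0,0,0])

```text
time: 50.97
tool_pos: [0.4687, 0.2546, 0.0619]
tool_rot: [3.141, -0.002, 0.391]
contact_force: [0.6, 0.2, 0.1]
opening: 0.0004
grip_force: 0.0
```

Request:
apply_moves(delta_pos=[[0.03,0.012,0],[0.055,0.023,0],[0.075,0.031,0],[0.083,0.034,0],[0.083,0.034,0],[0.083,0.034,0]], dr=[[0,0,0],[0,0,0],[0,0,0],[0,0,0],[0,0,0],[0,0,0]], jaw=[0,0,0,0,0,0])

```text
time: 51.47
tool_pos: [0.4996, 0.2674, 0.0628]
tool_rot: [3.141, 0.002, 0.391]
contact_force: [-7.2, -3.7, 5.0]
opening: 0.0001
grip_force: 4.3
```

Request:
apply_moves(delta_pos=[[0.005,0.002,0],[0.009,0.004,0],[0.009,0.004,0],[0.009,0.004,0]], dr=[[0,0,0],[0,0,0],[0,0,0],[0,0,0]], jaw=[0,0,0,0])

```text
time: 51.8
tool_pos: [0.4996, 0.2674, 0.0627]
tool_rot: [3.141, 0.01, 0.391]
contact_force: [-19.8, -9.7, 15.2]
opening: 0.0004
grip_force: 11.4
```

Request:
apply_moves(delta_pos=[[-0.05,-0.02,0],[-0.1,-0.04,0],[-0.1,-0.04,0.1],[-0.1,-0.04,0.2],[-0.1,-0.04,0.3],[-0.1,-0.04,0.4],[-0.1,-0.04,0.5],[-0.1,-0.04,0.6]], dr=[[0,0,0],[0,0,0],[0,0,0],[0,0,0],[0,0,0],[0,0,0],[0,0,0],[0,0,0]], jaw=[0,0,0,0,0,0,0,0])

```text
time: 52.47
tool_pos: [0.4641, 0.2533, 0.3056]
tool_rot: [3.141, -0.005, 0.391]
contact_force: [1.4, 0.4, -0.2]
opening: 0.0009
grip_force: 0.0
```

Request:
apply_moves(delta_pos=[[0.25,-0.6,0],[0.25,-0.6,0],[0.25,-0.6,0],[0.25,-0.6,0],[0.25,-0.6,0],[0.25,-0.6,0],[0.25,-0.6,0],[0.25,-0.6,0]], dr=[[0,0,0],[0,0,0],[0,0,0],[0,0,0],[0,0,0],[0,0,0],[0,0,0],[0,0,0]], jaw=[1,1,1,1,1,1,1,1])

```text
time: 53.13
tool_pos: [0.5652, 0.0104, 0.3023]
tool_rot: [3.14, -0.003, 0.386]
contact_force: [-0.5, 1.0, -0.5]
opening: 0.0493
grip_force: 0.0
```

Request:
apply_moves(delta_pos=[[0,0,0],[0,0,0],[0,0,0],[0,0,0]], dr=[[0,0,0],[0,0,0],[0,0,0],[0,0,0]], jaw=[1,1,1,1])

```text
time: 53.47
tool_pos: [0.564, 0.0149, 0.3012]
tool_rot: [3.141, -0.001, 0.393]
contact_force: [1.1, -0.2, 0.6]
opening: 0.0757
grip_force: 0.0
```

```bash
python3 - <<'E'
from h import *
wsnap('w12')
for f,g in ((lambda r,g,b:(r>g+40)&(r>b+40),[.653,-.002]),(lambda r,g,b:(g>r+30)&(g>b+15),[.665,-.154])): ell('w12',f,.086,g,.045)
# roll on spindle: tip and roll ring contrast vs the w5 picture, by scene difference s6 -> now
n=snap('scene','s12').astype(int)[:,:,::-1]; o=cv2.imread('pics/raw_s6.png').astype(int)
d=np.abs(n-o).max(2)
for nm,P in (('roll',[.621,.2506,.06]),('core',[.47,.41,.03]),('door',[.545,.215,.1])):
    u,v=map(int,proj('scene',P)); print(nm,u,v,d[v-12:v+13,u-12:u+13].mean().round(1))
E
```

```text
[0.564  0.0149 0.3012] [ 3.1413e+00 -7.0000e-04  3.9300e-01] 53.47
w12 [652.7  -2.2] [63.3 64. ]
w12 [ 664.7 -152.5] [63.5 63.8]
roll 375 267 12.9
core 427 233 1.9
door 364 235 2.2
```

```bash
python3 - <<'E'
from h import *
g=lambda n:cv2.imread(f'pics/raw_{n}.png',0)
o,n=g('s6'),g('s12')
# template: roll region of s6, searched in s12
t=cv2.Canny(cv2.resize(o[245:290,355:398],None,fx=4,fy=4),40,90); t=cv2.GaussianBlur(t,(9,9),0)
w=cv2.Canny(cv2.resize(n[235:300,345:408],None,fx=4,fy=4),40,90); w=cv2.GaussianBlur(w,(9,9),0)
r=cv2.matchTemplate(w,t,cv2.TM_CCOEFF_NORMED); _,m,_,l=cv2.minMaxLoc(r); print(m,'shift px',l[0]/4-10,l[1]/4-10)
# tip and bright-ring centre
for k in ('s6','s12'):
    p=g(k)[255:282,358:395]; print(k,p.shape); print(p[::3,::3])
E
```

```text
0.8106045126914978 shift px 1.25 -0.25
s6 (27, 37)
[[102 102 100 108 155 170 172 165 139 104 103 105  57]
 [102 101 104 170 177 174 162 168 174 162 104 101  88]
 [103 101 128 175 173  97  97 133 158 173 145 103 102]
 [104 102 131 176 162  51  67  80 115 175 166 102 104]
 [101  98  95 176 174 104  49  53 137 175 169 103 104]
 [103  68  61 146 176 173 159 161 174 175 148 103 103]
 [ 91  51  61  64 137 173 176 176 176 154 101 105 102]
 [100  52  58  62  61  73 109 110  88  73 103 104 103]
 [103  68  50  61  65  66  65  64  66  88 104 103 103]]
s12 (27, 37)
[[104 102 102 103 141 170 174 172 156 121 103 103  60]
 [101 103 103 144 177 176 162 166 173 173 129 103  87]
 [103 102 102 171 175 135  95 133 126 174 171 107 102]
 [104 104  99 171 176  91  66  78  66 169 175 121 103]
 [103 102  69 151 177 146  61  50  95 174 176 131 104]
 [102  72  58  95 173 176 169 161 173 175 170 109 103]
 [103  66  58  60  90 161 174 176 176 167 109 104 103]
 [101  66  55  62  63  61  84 102  94  67  97 103 103]
 [102  90  50  58  66  67  66  65  66  72 104 103 103]]
```

```bash
python3 -c "
from h import *
print(job.hand_in())"
```

```text
the job is handed in; nothing more can be done
None
```

I handed the job in at about 53 s with every step done: the red and green tubs are lidded and standing in the tray, the core is in the waste box, the roll is down on the spindle and the door is shut. I got no verdict back, and between my last checks the roll shifted about 4 mm sideways but stayed on the spindle.

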